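Issue the older carton from behind a newer one in a sprung dispenser

ROBOT

A 6-joint arm with a two-finger parallel gripper is mounted at the origin on a cart in front of the work surface, level with it; the furniture and walls round the work are solid. World frame = base frame: x ahead of the robot, y to its left, z up, the work surface at z = 0. Lengths are in m, angles in rad, forces in N, time in s.
With the tool pointing down it reaches from about 0.35 to 0.875 m from the base axis. Payload 4.2 kg.
Tool frame: the origin (TCP) lies on the centre line of the jaws, within the pads' length; the fingertips stand 14 mm ahead of it and the grasp point (between the pads) lies 5 mm behind it; z points along the fingers, y is the line along which they close (so a half turn about z gives the same grasp; the last joint's range is limited). The gripper opens to 85 mm and grips with 20 to 120 N. Pads are 22 mm wide; open, the fingers measure 114 mm over their backs; the gripper's body (76 mm by 85 mm) begins 54 mm behind the grasp point. The pads swing forward as they close: fully open they stand 13 mm farther back than shut.
Start: joints at [-0.988, 0.385, 0.008, 0, -1.194, -0.259], TCP at [0.199, -0.592, 0.245] pointing down, gripper open.
Joint ranges: [-3.14, 3.14], [-1.21, 2.06], [-1.07, 1.41], [-3.16, 2.05], [-2.99, -0.16], [-3.1, 3.1]. Speed limits (rad/s): [2.79, 2.79, 3.14, 3.14, 3.14, 3.14].

INTERFACE

Orientations are given as a rotation vector (axis times angle).
In Python, from plant import bot gives the robot as it stands.
- The arm moves only by the tool step_arm, never from a script. Its argument "plan" is a list of rows, each an object of numbers: "gripper": the closure, from -1 (fully open) to 1 (shut); "dx", "dy", "dz": the shift along the tool's x, y, z in cm; "wx", "wy", "wz": the turn, a rotation vector about the tool's x, y, z in rad. In form: [{"gripper": .., "dx": .., "dy": .., "dz": .., "wx": .., "wy": .., "wz": ..}, ...]. A call has 1 to 5 rows; each row is the pose to reach, as a shift and turn from the pose commanded when the call began, along the tool's axes at that moment; what a row does not reach only later rows make up. A row lasts 1/10 s, in which the tool goes at most 50 mm and 8.59 degrees, less where a joint would pass 70% of its speed; a pose out of reach is approached as far as the arm can. A call with a gripper value outside its range is refused whole. The fingers move at their own pace and stop on an object; the grip force is fixed at half the most. Time passes only in rows, so rows that repeat a pose let the fingers close. It gives the time, the measured TCP pose, the force, the opening and the grip force at its end, in the units of the state.
- bot.sense(): the state, without advancing time (a new reading comes with each control period).
- bot.capture(name): name is "scene" or "top" or "wrist"; returns (picture, depth): 420x560x3 uint8, red, green, blue; 420x560 float32, m along the optical axis (not along the pixel's ray), 0 where there is no reading.
- bot.calibration(name): a dict with "fov_y" (degrees; the focal length in pixels is half the picture's height over the tangent of half this angle, whatever the lens; pixels are square), "cx", "cy" (the principal point, pixels), "R" (3x3) and "t" (3): a world point X has camera coordinates R X + t. Camera axes: x right, y down, z forward; pixel columns grow to the right and rows downward; lengths in m; the calibration is good to about 2 mm. A picture is of the moment at which its call begins: read the wrist's pose just before it. calibration takes no time and is no camera call; for the wrist camera it gives the pose at the moment of the call.
- bot.hand_in(): hands the job in; it is judged then, once.
The state is a dict: "t": time; "qpos": joint angles; "dq": joint speeds; "effort": joint torques, N m; "tcp_pos": TCP position; "ee_rot": TCP orientation; "ft_force": force on the tool from outside, world axes, zero at the start; "wrist_torque": the same for the moment, N m; "width": finger opening in m; "grasp_force": force on a finger pad.
Only numpy, scipy, OpenCV 4.12 (cv2) and the standard library are available. Lean on these libraries where they do the work, as an engineer would, in place of code of your own. Each camera call takes 0.05 s, during which the arm holds its last target. There are 200 camera calls.

TASK

The pick tray still needs a carton of indicator strips, and the older carton must go out first, but in the grey spring-fed dispenser a newer one was loaded in front of it. Take out the front carton, stand the one that comes up from behind it upright in the free end of the metal tray, then load the first carton back into the front of the dispenser, level on the lane floor behind the lip. Work by feel without forcing the dispenser, drop no carton, and leave the other things where they are.

Things in the scene. Friction and masses are not known exactly. Their poses are not given: they have to be found in the camera images.
- dispenser: Grey sheet-metal carton dispenser, 222 x 64 x 84 mm, fixed. Origin: centre of its footprint, worktop height; x along the lane to the rear, y across, z up. Lane 55 mm wide. Open above only from the lip to the roof edge (70 mm), there with side rails 16 mm high over the floor, 2.5 mm thick; behind it side walls and a roof, whose lead-in cheeks and turned-up edge reach 9 mm forward.
- lane_front (a point): Point on the lane floor (8 mm above the worktop) at the middle of the front lip's inner face; dispenser's axes. The lip is 5 mm thick and 10 mm high above the floor. Empty, the spring follower's paddle (black, 47 mm wide, top 62 mm over the floor) stands 2 mm behind the lip: a carton is loaded from ahead of the lip, over it, pushing the paddle back with its tail.
- roof_edge (a point): Middle of the roof's front edge on its underside: 70 mm behind lane_front, 73 mm above the lane floor. The front carton's last 15 mm lie under the roof: it will not lift straight out. Tail kept low, tip the nose (lip end) up 13 to 16 degrees, draw it 35 mm forward rising a little, then lift; load in reverse (9 degrees do once the tail is well under the roof).
- lane_seat (a point): Point on the lane floor where the underside centre of the front carton belongs (42.8 mm behind lane_front); dispenser's axes. The follower presses cartons to the lip with a nearly constant 4 to 6 N, damped (glides at some 0.15 m/s when freed, resists more when pushed fast: 30 N per m/s); it has 26 mm of spare travel behind two cartons. A red pointer on it shows in the roof's slot.
- front_box: White and blue carton, 85 x 50.5 x 66 mm, rigid, 0.06 to 0.12 kg, at first in the front of the dispenser. Origin: centre of its underside; x is its 85 mm length (along the lane), y its 50.5 mm width (grasp across this), z up.
- rear_box: The older carton: same look, size and axes as front_box; at first hidden under the roof behind it. When the front carton is out, the follower brings it up to the lip in about a second.
- tray: Open metal tray, 240 x 170 x 26 mm, walls and floor 3 mm, fixed. Origin: centre of its underside; x along its 240 mm, y along its 170 mm. The end towards -x (nearer the robot) is free, about 140 mm long; a steel pot and a roll stand at the +x end. Tray and dispenser stand left and right, either way round.
- small_pot: Small steel cup, 59 mm across, 38 mm high, standing in the tray; leave alone. Origin: centre of its underside.
- tape: White label roll lying in the tray, 61 mm across, 38 mm high; leave alone. Origin: centre of its underside.
- cup: White sample cup with a white lid, 69 mm across, 70 mm high, at the back between dispenser and tray; leave alone. Origin: centre of its underside.
- bench_timer: White timer, 68 x 62 x 22 mm, at the left; leave alone. Origin: centre of its underside.
- gel: Pump bottle with a red pump, 181 mm high, at the right rear; leave alone. Origin: centre of its underside.
- marker: White marker pen with a black cap, 135 mm long, at the right front; leave alone. Origin: middle of its underside.
- scissors_1: Steel scissors lying at the left, 152 mm long; leave alone. Origin: middle of its underside.

How it is judged:
At the end, for the whole second after the job is handed in: front_box is back in the lane: origin within 6 mm along, 5 mm across, 4 mm in height of lane_seat; rear_box lies on the tray floor: origin -100 to 15 mm (x) and within 65 mm (y) of the tray origin, under 8 mm above it; both level within 0.06 rad and at rest (x of front_box in the frame of lane_seat between -0.006 and 0.006 m and y of front_box in the frame of lane_seat between -0.005 and 0.005 m and z of front_box in the frame of lane_seat between -0.004 and 0.004 m and angle between each of front_box, rear_box's own z axis and vertical below 0.06 rad and x of rear_box in the frame of tray between -0.1 and 0.015 m and y of rear_box in the frame of tray between -0.065 and 0.065 m and z of rear_box in the frame of tray between -0.004 and 0.008 m and linear speed of each of front_box, rear_box below 0.02 m/s and angular speed of each of front_box, rear_box below 0.1 rad/s); the robot touches nothing.
It fails at once if the dispenser is forced: contacts on it add up to more than 50 N (about 15 N at rest) (contact force between dispenser and anything else above 50 N).
It fails at once if a carton is dropped or thrown: faster than 0.8 m/s out of the grip ((linear speed of front_box above 0.8 m/s and contact force between the fingers and front_box below 0.2 N) or (linear speed of rear_box above 0.8 m/s and contact force between the fingers and rear_box below 0.2 N)).
It fails at once if a bystander is moved by more than 25 mm (distance of any of small_pot, tape, cup, bench_timer, gel, marker, scissors_1 from where it was at the start of the episode above 0.025 m).
It also fails if it takes over 72 s, if anything falls off the work surface, if the arm or the gripper's body presses on something with over 40 N, if the wrist force passes 120 N, or if a joint passes its speed limit or range.

## Working session

There is one attempt and no reset: what is moved stays moved. The work goes in short steps, Python scripts to look and compute and a tool call to move; the robot and the scene stay as the last step left them, time stands still between calls to the robot, and variables do not carry over. Pictures are saved under pics/ and viewed, at most 10 in all, crops included, and the job is handed in when it is done.

Besides the shell and the picture viewer there is one more tool, called as a command line: name --argument value ..., lists and objects as JSON in quotes. step_arm: Moves the arm, as the interface text tells. Its arguments: {"type":"object","properties":{"plan":{"type":"array","items":{"type":"object","properties":{"gripper":{"type":"number"},"dx":{"type":"number"},"dy":{"type":"number"},"dz":{"type":"number"},"wx":{"type":"number"},"wy":{"type":"number"},"wz":{"type":"number"}}}}},"required":["plan"]}

```bash
mkdir -p pics; ls; python3 - <<'E'
from plant import bot
import cv2,numpy as np
s=bot.sense();print(s)
for n in("scene","top"):
    p,d=bot.capture(n);c=bot.calibration(n);print(n,c)
    cv2.imwrite(f"pics/{n}0.png",p[:,:,::-1]);np.savez(f"{n}0.npz",p=p,d=d,**c)
E
```

```text
pics
{'t': 0.0, 'qpos': array([-9.88366123e-01,  3.85556071e-01,  6.65105300e-03, -4.89774218e-04,
       -1.19400628e+00, -2.58635883e-01]), 'dq': array([ 0.00020363,  0.0002174 , -0.0028546 , -0.00049404,  0.00028563,
        0.00023144]), 'effort': array([ 2.23578492e-03, -3.92291844e+01,  1.88397163e+01,  4.18619961e+00,
       -4.73011707e-03, -4.84255196e-06]), 'tcp_pos': array([ 0.19872119, -0.59199248,  0.24423309]), 'ee_rot': array([ 0.50604343, -3.10011283, -0.00332418]), 'ft_force': array([ 0.26015063, -0.37432962,  0.2837169 ]), 'wrist_torque': array([ 0.05802776, -0.03364763,  0.03182811]), 'grasp_force': 0.0, 'width': 0.08548398356095949}
scene {'fov_y': 46.13541215312372, 'cx': 281.90060655651376, 'cy': 205.15113324151193, 'R': array([[-0.54377561, -0.83901491,  0.01902828],
       [-0.59391067,  0.36870327, -0.71507204],
       [ 0.59294031, -0.40013983, -0.69879175]]), 't': array([0.33157249, 0.42626018, 1.01404863])}
top {'fov_y': 55.4685646972113, 'cx': 277.8455199620781, 'cy': 210.56270486953417, 'R': array([[-0.01914387, -0.99973452, -0.01282191],
       [-0.99693203,  0.02006054, -0.0756578 ],
       [ 0.07589493,  0.01133419, -0.9970514 ]]), 't': array([0.01797927, 0.59994663, 1.31660477])}
```

View pics/scene0.png

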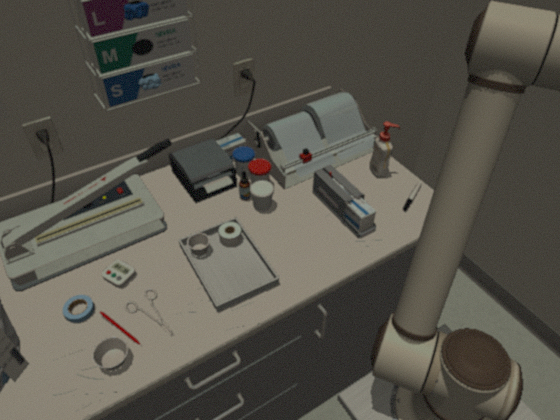

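View pics/top0.png

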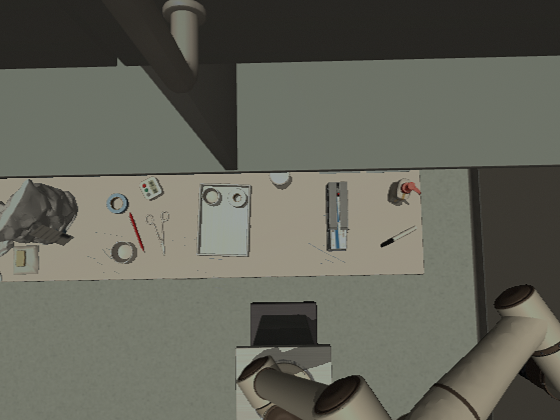

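The top view shows the tray at about (224,220) with its free end towards the robot. The dispenser runs from (338,182) to (338,250), with the white/blue carton at its front end near (338,240).

```bash
cat > h.py <<'E'
import numpy as np,cv2
from scipy.spatial.transform import Rotation as Ro
def load(n):
    z=np.load(n+".npz");return {k:z[k] for k in z}
def snap(bot,n,name):
    s=bot.sense();c=bot.calibration(n);p,d=bot.capture(n)
    cv2.imwrite(f"pics/{name}.png",p[:,:,::-1]);np.savez(name+".npz",p=p,d=d,**c);return s
def f(c): return 210/np.tan(np.radians(float(c['fov_y'])/2))
def ray(c,uv):
    uv=np.atleast_2d(np.asarray(uv,float));F=f(c)
    v=np.c_[(uv[:,0]-c['cx'])/F,(uv[:,1]-c['cy'])/F,np.ones(len(uv))]
    return -c['R'].T@c['t'],v@c['R']
def onplane(c,uv,z):
    o,v=ray(c,uv);return o+v*((z-o[2])/v[:,2])[:,None]
def cloud(c):
    d=c['d'];yy,xx=np.mgrid[:420,:560];o,v=ray(c,np.c_[xx.ravel(),yy.ravel()])
    P=o+v*d.ravel()[:,None];P[d.ravel()==0]=np.nan;return P.reshape(420,560,3)
E
python3 - <<'E'
from h import *
np.set_printoptions(precision=4,suppress=True)
for n in("top0","scene0"):
    c=load(n);P=cloud(c)
    for nm,(x0,x1,y0,y1),(z0,z1) in (("disp",(.3,.72,-.35,-.1),(.04,.11)),("tray",(.3,.72,.0,.3),(.012,.05)),("tab",(.35,.6,-.05,0),(-.02,.02))):
        m=(P[...,0]>x0)&(P[...,0]<x1)&(P[...,1]>y0)&(P[...,1]<y1)&(P[...,2]>z0)&(P[...,2]<z1)
        Q=P[m];print(n,nm,len(Q),Q.min(0) if len(Q) else '',Q.max(0) if len(Q) else '',np.median(Q[:,2]))
        if len(Q)>5 and nm!="tab":print(cv2.minAreaRect((Q[:,:2]*1000).astype(np.float32)))
E
```

```text
top0 disp 1293 [ 0.4721 -0.3444  0.0406] [ 0.72   -0.1522  0.0972] 0.0804596164467426
((596.1473388671875, -247.72349548339844), (188.6498565673828, 250.7385711669922), 88.93363952636719)
top0 tray 817 [0.4507 0.1012 0.0122] [0.6982 0.2813 0.0477] 0.02936613901973506
((574.8721313476562, 190.75167846679688), (173.24107360839844, 242.48397827148438), 87.49254608154297)
top0 tab 964 [ 0.3792 -0.05   -0.0105] [ 0.5999 -0.      0.0088] -0.0005067331088882687
scene0 disp 1771 [ 0.4685 -0.3289  0.04  ] [ 0.7194 -0.1483  0.0927] 0.07528058257179848
((593.0845947265625, -237.13592529296875), (180.59141540527344, 250.49220275878906), 89.32991027832031)
scene0 tray 1880 [0.4499 0.0004 0.012 ] [0.7197 0.2832 0.0497] 0.027409734475864256
((588.07958984375, 141.30404663085938), (271.4266662597656, 274.3632507324219), 87.1211929321289)
scene0 tab 1250 [ 0.3782 -0.05   -0.0197] [ 0.5999 -0.      0.0071] -0.0005422609191729766
```

```bash
cat >> h.py <<'E'
def down(yaw=0,pitch=0):
    # tool z down, tool y=-world y side (x fwd) ; pitch>0 : nose up (lip end, -x, rises)
    return Ro.from_euler('z',yaw)*Ro.from_euler('y',pitch)*Ro.from_matrix(np.array([[1,0,0],[0,-1,0],[0,0,-1.]]))
def rel(s,p,R,ref=None):
    p0,R0=ref if ref else (s['tcp_pos'],Ro.from_rotvec(s['ee_rot']))
    d=R0.inv().apply(np.array(p)-p0)*100;w=(R0.inv()*R).as_rotvec()
    return np.round(d,2),np.round(w,3)
E
python3 - <<'E'
from h import *
from plant import bot
np.set_printoptions(precision=4,suppress=True)
s=bot.sense();R0=Ro.from_rotvec(s['ee_rot']);print(R0.as_matrix())
c=bot.calibration("wrist");C=-c['R'].T@c['t'];print(c['fov_y'],c['cx'],c['cy'],"cam in tool",R0.inv().apply(C-s['tcp_pos']),"axis",R0.inv().apply(c['R'][2]),R0.inv().apply(c['R'][0]))
for yaw in(0,np.pi): print(rel(s,[.50,-.185,.27],down(yaw)))
E
```

```text
[[-0.9481 -0.318  -0.0007]
 [-0.318   0.9481  0.0018]
 [ 0.0001  0.0019 -1.    ]]
67.69045821502776 280.1740155168698 214.2548875243122 cam in tool [ 0.0775 -0.0002 -0.1281] axis [-0.3052  0.      0.9523] [0.0001 1.     0.    ]
(array([-41.51,  29.02,  -2.52]), array([ 0.001,  0.003, -2.818]))
(array([-41.51,  29.02,  -2.52]), array([ 0.002, -0.   ,  0.324]))
```

step_arm --plan '[{"gripper":-1,"dx":-8,"dy":5.5,"dz":-0.5,"wz":0.06},{"gripper":-1,"dx":-12,"dy":8,"dz":-1,"wz":0.12},{"gripper":-1,"dx":-16,"dy":11,"dz":-1,"wz":0.18},{"gripper":-1,"dx":-20,"dy":14,"dz":-2,"wz":0.24},{"gripper":-1,"dx":-24,"dy":16.8,"dz":-2.5,"wz":0.324}]'

```text
schema error: expected keys gripper, dx, dy, dz, wx, wy, wz
```

```bash
python3 - <<'E'
from h import *
from plant import bot
s=bot.sense();print(s['t'],s['tcp_pos'],rel(s,[.49,-.185,.25],down(np.pi)))
E
```

```text
0.1 [ 0.19871727 -0.59205854  0.24432441] (array([-40.56,  29.33,  -0.51]), array([ 0.002, -0.   ,  0.324]))
```

step_arm --plan '[{"gripper":-1,"dx":-40.6,"dy":29.3,"dz":-0.5,"wx":0,"wy":0,"wz":0.324},{"gripper":-1,"dx":-40.6,"dy":29.3,"dz":-0.5,"wx":0,"wy":0,"wz":0.324},{"gripper":-1,"dx":-40.6,"dy":29.3,"dz":-0.5,"wx":0,"wy":0,"wz":0.324},{"gripper":-1,"dx":-40.6,"dy":29.3,"dz":-0.5,"wx":0,"wy":0,"wz":0.324},{"gripper":-1,"dx":-40.6,"dy":29.3,"dz":-0.5,"wx":0,"wy":0,"wz":0.324}]'

```text
t: 0.6
tcp_pos: [0.342, -0.3921, 0.2475]
ee_rot: [-0.001, -3.141, -0.001]
ft_force: [0.4, -1.1, 0.3]
width: 0.0857
grasp_force: 0.0
```

```bash
python3 - <<'E'
from h import *
from plant import bot
s=bot.sense();print(s['t'],s['tcp_pos'],rel(s,[.49,-.185,.25],down(np.pi)))
E
```

```text
0.6 [ 0.34196258 -0.39210405  0.24746278] (array([-14.79,  20.72,  -0.25]), array([ 0.   , -0.   , -0.001]))
```

step_arm --plan '[{"gripper":-1,"dx":-14.8,"dy":20.5,"dz":-0.3,"wx":0,"wy":0,"wz":0},{"gripper":-1,"dx":-14.8,"dy":20.5,"dz":-0.3,"wx":0,"wy":0,"wz":0},{"gripper":-1,"dx":-14.8,"dy":20.5,"dz":-0.3,"wx":0,"wy":0,"wz":0},{"gripper":-1,"dx":-14.8,"dy":20.5,"dz":-0.3,"wx":0,"wy":0,"wz":0},{"gripper":-1,"dx":-14.8,"dy":20.5,"dz":-0.3,"wx":0,"wy":0,"wz":0}]'

```text
t: 1.1
tcp_pos: [0.4883, -0.1893, 0.2506]
ee_rot: [-0.0, -3.141, -0.0]
ft_force: [0.7, -0.8, -0.9]
width: 0.0854
grasp_force: 0.0
```

step_arm --plan '[{"gripper":-1,"dx":0,"dy":0,"dz":0,"wx":0,"wy":0,"wz":0},{"gripper":-1,"dx":0,"dy":0,"dz":0,"wx":0,"wy":0,"wz":0}]'

```text
t: 1.3
tcp_pos: [0.4881, -0.1901, 0.2502]
ee_rot: [0.004, -3.14, -0.0]
ft_force: [0.3, -0.4, -0.0]
width: 0.0855
grasp_force: 0.0
```

```bash
python3 - <<'E'
from h import *
from plant import bot
s=snap(bot,"wrist","w1");print(s['t'],s['tcp_pos'],s['ee_rot'])
E
```

```text
1.3 [ 0.48805235 -0.19006268  0.25016125] [ 3.66581317e-03 -3.14023491e+00 -4.93303726e-04]
```

View pics/w1.png

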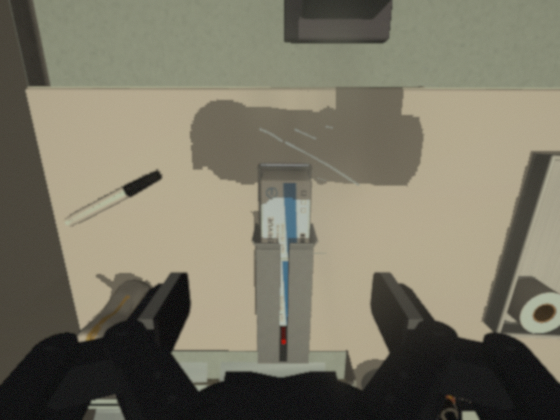

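The wrist view shows the carton's top at cols 262–311, rows 178–240, with the lip at rows 165–172. The roof covers rows 240–362 and the red pointer is at (284,340).

```bash
cat > m.py <<'E'
from h import *
np.set_printoptions(precision=4,suppress=True)
def measure(c):
    P=cloud(c);X,Y,Z=P[...,0],P[...,1],P[...,2]
    A=(X>.4)&(X<.72)&(Y>-.26)&(Y<-.12)
    def st(nm,m,n=6):
        Q=P[m]
        if len(Q)<20: print(nm,len(Q));return
        print(nm,len(Q),"z",np.percentile(Q[:,2],[5,50,95]),"x",np.percentile(Q[:,0],[.5,99.5]),"y",np.percentile(Q[:,1],[.5,50,99.5]))
        return Q
    st("table",(X>.4)&(X<.6)&(Y>-.1)&(Y<.0)&(abs(Z)<.02))
    roof=st("roof",A&(Z>.079)&(Z<.092)); 
    st("high",A&(Z>.088)&(Z<.12))
    box=st("box",A&(Z>.062)&(Z<.0785)&(X<.55)); st("rail/lip",A&(Z>.012)&(Z<.035))
    for nm,lo,hi,xs in(("roof",.079,.092,np.arange(.54,.70,.02)),("box",.062,.0785,np.arange(.475,.55,.01)),("low",.012,.035,np.arange(.46,.56,.008))):
        for x in xs:
            q=P[A&(Z>lo)&(Z<hi)&(abs(X-x)<.004)]
            if len(q)>5: print(nm,round(x,3),len(q),q[:,1].min(),q[:,1].max(),"mid",(q[:,1].min()+q[:,1].max())/2,"z",np.median(q[:,2]))
if __name__=="__main__":
    import sys
    measure(load(sys.argv[1]))
E
python3 m.py w1
```

```text
table 12834 z [-0.0018 -0.0006  0.0007] x [0.4003 0.5986] y [-0.0995 -0.05   -0.0006]
roof 5733 z [0.0816 0.0828 0.0843] x [0.5346 0.6873] y [-0.2158 -0.1862 -0.1559]
high 28 z [0.0886 0.0922 0.0935] x [0.5495 0.6506] y [-0.2062 -0.186  -0.1843]
box 3404 z [0.0689 0.0744 0.0756] x [0.4725 0.5475] y [-0.2169 -0.1848 -0.1538]
rail/lip 629 z [0.0146 0.0177 0.0332] x [0.4653 0.6861] y [-0.2183 -0.188  -0.1527]
roof 0.54 306 -0.21786325757581235 -0.1529145590529745 mid -0.18538890831439342 z 0.08385854816766511
roof 0.56 338 -0.2152229808862533 -0.155456195330962 mid -0.18533958810860765 z 0.08271912832799505
roof 0.58 311 -0.21563823675382743 -0.15580527767819613 mid -0.18572175721601178 z 0.08282603465309052
roof 0.6 303 -0.21489904851931418 -0.15612514437169125 mid -0.1855120964455027 z 0.08277096831290864
roof 0.62 280 -0.2153276660560829 -0.15662643255172318 mid -0.18597704930390302 z 0.08276863652338759
roof 0.64 270 -0.21579711366347384 -0.15592227489939384 mid -0.18585969428143384 z 0.08282194461222142
roof 0.66 264 -0.21622965644958092 -0.15660586958538072 mid -0.1864177630174808
[... 1147 characters left out ...]
 0.484 12 -0.2145134428727136 -0.15585873155759516 mid -0.1851860872151544 z 0.023618401417340923
low 0.492 7 -0.21459060956472845 -0.2145188446957748 mid -0.21455472713025164 z 0.023167256893886212
low 0.5 6 -0.21485057915297354 -0.21464706500305572 mid -0.21474882207801463 z 0.023169569246917043
low 0.508 6 -0.2149360655557666 -0.2147771757097185 mid -0.21485662063274255 z 0.023625957082330395
low 0.516 6 -0.2150918506075891 -0.21490623890645147 mid -0.21499904475702028 z 0.02293405783606453
low 0.532 23 -0.2196749670037964 -0.15145360972077632 mid -0.18556428836228636 z 0.029012050615043417
low 0.54 15 -0.21641532249207351 -0.15373981637240947 mid -0.1850775694322415 z 0.02882577232996325
```

```bash
cat >> h.py <<'E'
YAW=-.007; LIP=np.array([.4697,-.1846,.008])
def tcp_of(d,h,th,g=(-59,36)):
    """carton tail-bottom edge d,h (mm, lip coords), nose-up th deg; g = TCP rel. tail (mm)"""
    t=np.radians(th);L=Ro.from_euler('z',YAW).apply([ (d+g[0]*np.cos(t)+g[1]*np.sin(t))/1e3,0,(h-g[0]*np.sin(t)+g[1]*np.cos(t))/1e3])+LIP
    return L, Ro.from_euler('z',YAW)*Ro.from_euler('y',t)*Ro.from_matrix(np.diag([-1.,1,-1]))
def rows(s,W,ref=None,**k):
    for w in W:
        p,R=tcp_of(*w,**k);print(w,*rel(s,p,R,ref))
E
python3 - <<'E'
from h import *
from plant import bot
s=bot.sense();print(s['tcp_pos']);rows(s,[(85,90,0),(85,40,0),(85,0,0)])
E
```

```text
[ 0.48745722 -0.19097264  0.25022853]
(85, 90, 0) [-0.84  0.62 11.62] [ 0.    -0.001  0.008]
(85, 40, 0) [-0.85  0.61 16.62] [ 0.    -0.001  0.008]
(85, 0, 0) [-0.85  0.61 20.62] [ 0.    -0.001  0.008]
```

step_arm --plan '[{"gripper":-1,"dx":-0.8,"dy":0.6,"dz":4,"wx":0,"wy":0,"wz":0.008},{"gripper":-1,"dx":-0.8,"dy":0.6,"dz":8.5,"wx":0,"wy":0,"wz":0.008},{"gripper":-1,"dx":-0.8,"dy":0.6,"dz":12.5,"wx":0,"wy":0,"wz":0.008},{"gripper":-1,"dx":-0.8,"dy":0.6,"dz":14.5,"wx":0,"wy":0,"wz":0.008},{"gripper":-1,"dx":-0.8,"dy":0.6,"dz":14.5,"wx":0,"wy":0,"wz":0.008}]'

```text
t: 1.85
tcp_pos: [0.4925, -0.1863, 0.1026]
ee_rot: [-0.018, -3.133, -0.001]
ft_force: [-0.2, -0.7, -0.3]
width: 0.0857
grasp_force: 0.0
```

```bash
python3 - <<'E'
from h import *
from plant import bot
s=snap(bot,"wrist","w2");print(s['t'],s['tcp_pos'],s['ee_rot']);rows(s,[(85,0,0)]);rows(bot.sense(),[(85,0,0)])
from m import measure
measure(load("w2"))
E
```

```text
1.85 [ 0.49249335 -0.18632767  0.10258647] [-1.75677496e-02 -3.13346704e+00 -1.43107472e-03]
(85, 0, 0) [-0.37  0.15  5.86] [ 0.001 -0.008 -0.004]
(85, 0, 0) [-0.15  0.17  6.08] [-0.    -0.003 -0.003]
table 28846 z [-0.0016 -0.0006  0.0005] x [0.4007 0.5958] y [-0.0994 -0.0464 -0.0005]
roof 2948 z [0.0818 0.083  0.0862] x [0.534 0.561] y [-0.2178 -0.1901 -0.153 ]
high 2107 z [0.1035 0.1127 0.1193] x [0.4816 0.5048] y [-0.242  -0.1441 -0.13  ]
box 11317 z [0.0676 0.0743 0.0754] x [0.4725 0.5478] y [-0.2178 -0.1849 -0.1531]
rail/lip 1664 z [0.0144 0.0176 0.0329] x [0.4653 0.5346] y [-0.2187 -0.1854 -0.1536]
roof 0.54 694 -0.21796258641430782 -0.15236412080224424 mid -0.18516335360827602 z 0.08366646731558132
roof 0.56 428 -0.21543057276870237 -0.15571913173588822 mid -0.1855748522522953 z 0.08271987807219013
box 0.475 1675 -0.21079364292574376 -0.15839636733255197 mid -0.18459500512914787 z 0.07335517212626483
box 0.485 1273 -0.21092923175475395 -0.1584820953202435 mid -0.18470566353749873 z 0.07444896799884307
box 0.495 1211 -0.2110714716684573 -0.15849338121108916 mid -0.184782426439
[... 248 characters left out ...]
0.21110321622594003 -0.15881390869240086 mid -0.18495856245917044 z 0.07437553826758286
box 0.535 1329 -0.21982300404364322 -0.15109700410407306 mid -0.18546000407385815 z 0.07426503917444238
box 0.545 497 -0.2142143515353043 -0.1566653255322802 mid -0.18543983853379226 z 0.07415378110774082
low 0.468 920 -0.21658672797038445 -0.1535525107173279 mid -0.18506961934385618 z 0.016807481769211596
low 0.476 702 -0.2147982092611066 -0.15505065687084119 mid -0.1849244330659739 z 0.02367494280009233
low 0.484 11 -0.21502534903293058 -0.15568699830199123 mid -0.1853561736674609 z 0.023611556780487958
low 0.532 29 -0.21974050162245834 -0.15118266091937213 mid -0.18546158127091522 z 0.03253632690892311
```

View pics/w2.png

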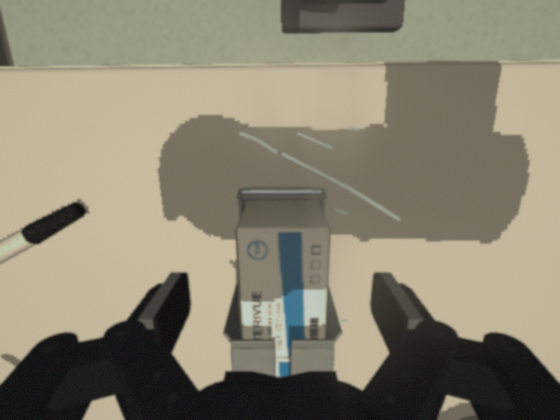

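The carton is centred at about col 283, between the open fingers whose inner edges are at 190 and 372. The lip is at row 193, and the two wrist views agree within 1 mm.

step_arm --plan '[{"gripper":-1,"dx":-0.1,"dy":0.15,"dz":2.5,"wx":0,"wy":0,"wz":0},{"gripper":-1,"dx":-0.1,"dy":0.15,"dz":4.5,"wx":0,"wy":0,"wz":0},{"gripper":-1,"dx":-0.1,"dy":0.15,"dz":5.8,"wx":0,"wy":0,"wz":0},{"gripper":-1,"dx":-0.1,"dy":0.15,"dz":5.8,"wx":0,"wy":0,"wz":0},{"gripper":-1,"dx":-0.1,"dy":0.15,"dz":5.8,"wx":0,"wy":0,"wz":0}]'

```text
t: 2.4
tcp_pos: [0.4979, -0.1844, 0.0494]
ee_rot: [0.013, 3.139, -0.001]
ft_force: [0.4, 0.7, 0.4]
width: 0.0852
grasp_force: 0.0
```

```bash
python3 - <<'E'
from h import *
from plant import bot
s=bot.sense();print(s['tcp_pos'],s['ft_force']);rows(s,[(85,0,0)])
E
```

```text
[ 0.49786155 -0.18444933  0.04940204] [0.42158939 0.68792966 0.35672762]
(85, 0, 0) [ 0.22 -0.03  0.54] [-0.001  0.003 -0.002]
```

step_arm --plan '[{"gripper":-1,"dx":0.2,"dy":0,"dz":0.3,"wx":0,"wy":0,"wz":0},{"gripper":0,"dx":0.2,"dy":0,"dz":0.3,"wx":0,"wy":0,"wz":0},{"gripper":0.2,"dx":0.2,"dy":0,"dz":0.3,"wx":0,"wy":0,"wz":0},{"gripper":1,"dx":0.2,"dy":0,"dz":0.3,"wx":0,"wy":0,"wz":0},{"gripper":1,"dx":0.2,"dy":0,"dz":0.3,"wx":0,"wy":0,"wz":0}]'

```text
t: 2.9
tcp_pos: [0.495, -0.1841, 0.0456]
ee_rot: [0.012, 3.141, -0.001]
ft_force: [-1.0, -1.2, 5.9]
width: 0.0502
grasp_force: 62.8
```

step_arm --plan '[{"gripper":1,"dx":0,"dy":0,"dz":0,"wx":0,"wy":0,"wz":0},{"gripper":1,"dx":0,"dy":0,"dz":0,"wx":0,"wy":0,"wz":0}]'

```text
t: 3.1
tcp_pos: [0.4951, -0.1841, 0.0456]
ee_rot: [0.012, 3.141, -0.001]
ft_force: [-1.4, -2.1, 5.6]
width: 0.0501
grasp_force: 62.8
```

```bash
cat > ext.py <<'E'
from h import *
from plant import bot
import sys
s=bot.sense();print(s['t'],s['tcp_pos'],s['ee_rot'],s['ft_force'],s['width'],s['grasp_force'])
# carton at rest: TCP rel tail from measurement, ref = held pose (carton level at d=85,h=0)
v=Ro.from_euler('z',-YAW).apply(s['tcp_pos']-LIP)*1e3;print("tcp in lip frame",v)
g=(v[0]-85,v[2]);print("g",g)
ref=(tcp_of(85,0,0,g)[0],tcp_of(85,0,0,g)[1])
rows(s,[(85,0,0),(85,.5,4),(85,1,8),(81,1,11.5),(77,1.5,14.5),(70,1.5,14.5),(62,2,14.5),(53,2.5,14.5),(42,4,14.5),(28,9,14.5),(8,17,14.5),(-16,28,14),(-45,50,8),(-80,90,0),(-80,120,0)],ref=ref,g=g)
E
python3 ext.py
```

```text
3.1 [ 0.49505876 -0.18412744  0.04557989] [ 1.24986633e-02  3.14083019e+00 -8.71589141e-04] [-1.35776629 -2.12774474  5.59238789] 0.050059414291848625 62.820231914520264
tcp in lip frame [25.35482972  0.65006161 37.57988992]
g (np.float64(-59.64517028333768), np.float64(37.57988992274876))
(85, 0, 0) [0. 0. 0.] [0. 0. 0.]
(85, 0.5, 4) [-0.28  0.   -0.46] [0.   0.07 0.  ]
(85, 1, 8) [-0.58  0.   -0.89] [0.   0.14 0.  ]
(81, 1, 11.5) [-0.47  0.   -1.21] [0.    0.201 0.   ]
(77, 1.5, 14.5) [-0.33  0.   -1.52] [0.    0.253 0.   ]
(70, 1.5, 14.5) [ 0.37  0.   -1.52] [0.    0.253 0.   ]
(62, 2, 14.5) [ 1.17  0.   -1.57] [0.    0.253 0.   ]
(53, 2.5, 14.5) [ 2.07  0.   -1.62] [0.    0.253 0.   ]
(42, 4, 14.5) [ 3.17  0.   -1.77] [0.    0.253 0.   ]
(28, 9, 14.5) [ 4.57  0.   -2.27] [0.    0.253 0.   ]
(8, 17, 14.5) [ 6.57  0.   -3.07] [0.    0.253 0.   ]
(-16, 28, 14) [ 9.01  0.   -4.13] [0.    0.244 0.   ]
(-45, 50, 8) [12.42 -0.   -5.79] [0.   0.14 0.  ]
(-80, 90, 0) [16.5 -0.  -9. ] [0. 0. 0.]
(-80, 120, 0) [ 16.5  -0.  -12. ] [0. 0. 0.]
```

step_arm --plan '[{"gripper":1,"dx":-0.28,"dy":0,"dz":-0.46,"wx":0,"wy":0.07,"wz":0},{"gripper":1,"dx":-0.58,"dy":0,"dz":-0.89,"wx":0,"wy":0.14,"wz":0},{"gripper":1,"dx":-0.47,"dy":0,"dz":-1.21,"wx":0,"wy":0.2,"wz":0},{"gripper":1,"dx":-0.33,"dy":0,"dz":-1.5,"wx":0,"wy":0.25,"wz":0},{"gripper":1,"dx":-0.33,"dy":0,"dz":-1.5,"wx":0,"wy":0.25,"wz":0}]'

```text
t: 3.6
tcp_pos: [0.4962, -0.1837, 0.0592]
ee_rot: [-0.012, -2.885, -0.002]
ft_force: [-5.3, -0.7, 3.2]
width: 0.0501
grasp_force: 65.3
```

```bash
cat > st.py <<'E'
from h import *
from plant import bot
import sys
g=(float(sys.argv[1]),float(sys.argv[2]))
s=bot.sense();R=Ro.from_rotvec(s['ee_rot'])
th=np.degrees(np.arcsin(np.clip(R.as_matrix()[2,0]*-1,-1,1)));
v=Ro.from_euler('z',-YAW).apply(s['tcp_pos']-LIP)*1e3
th=-th if (R.as_matrix()[2,0]>0)!=(th<0) else th
pitch=np.degrees(np.arcsin(R.as_matrix()[2,0]));t=np.radians(pitch)
print("pitch",pitch,"lip",v,"d,h",v[0]-(g[0]*np.cos(t)+g[1]*np.sin(t)),v[2]-(-g[0]*np.sin(t)+g[1]*np.cos(t)),"F",s['ft_force'],"T",s['wrist_torque'],s['width'],s['grasp_force'],s['t'])
E
python3 st.py -59.6 37.6
```

```text
pitch 14.700013528903286 lip [26.48971159  1.11393188 51.19525461] d,h 74.5975587767414 -0.2979977475498714 F [-5.32803606 -0.73861443  3.1957921 ] T [-0.16361372  0.89758874  0.08475591] 0.05006712753447866 65.30873894691467 3.6
```

```bash
python3 - <<'E'
from h import *
g=(-59.6,37.6)
ref=tcp_of(75,0,14.5,g)
rows(None,[(68,1,14.5),(60,2,14.5),(50,3,14.5),(40,5,14.5),(26,10,14.5),(6,19,14.5),(-18,30,14.5),(-50,50,10),(-85,80,4),(-85,110,0)],ref=ref,g=g)
E
```

```text
(68, 1, 14.5) [0.7  0.   0.08] [0. 0. 0.]
(60, 2, 14.5) [1.5  0.   0.18] [0. 0. 0.]
(50, 3, 14.5) [ 2.5  -0.    0.34] [0. 0. 0.]
(40, 5, 14.5) [3.51 0.   0.39] [0. 0. 0.]
(26, 10, 14.5) [4.99 0.   0.26] [0. 0. 0.]
(6, 19, 14.5) [ 7.16  0.   -0.11] [0. 0. 0.]
(-18, 30, 14.5) [ 9.75  0.   -0.58] [0. 0. 0.]
(-50, 50, 10) [13.63  0.   -1.23] [-0.    -0.079 -0.   ]
(-85, 80, 4) [18.08  0.   -2.59] [-0.    -0.183  0.   ]
(-85, 110, 0) [19.    0.   -5.03] [-0.    -0.253  0.   ]
```

step_arm --plan '[{"gripper":1,"dx":0.7,"dy":0,"dz":0.05,"wx":0,"wy":0,"wz":0},{"gripper":1,"dx":1.5,"dy":0,"dz":0.15,"wx":0,"wy":0,"wz":0},{"gripper":1,"dx":2.5,"dy":0,"dz":0.3,"wx":0,"wy":0,"wz":0},{"gripper":1,"dx":3.5,"dy":0,"dz":0.35,"wx":0,"wy":0,"wz":0},{"gripper":1,"dx":5.0,"dy":0,"dz":0.2,"wx":0,"wy":0,"wz":0}]'

```text
t: 4.1
tcp_pos: [0.4488, -0.1834, 0.0703]
ee_rot: [-0.011, -2.893, -0.001]
ft_force: [-0.6, 0.3, -1.4]
width: 0.0501
grasp_force: 65.2
```

```bash
python3 st.py -59.6 37.6
```

```text
pitch 14.241034483322757 lip [-20.94426034   1.09795852  62.31404274] d,h 27.57453564401974 11.207815754738931 F [-0.63220772  0.27994126 -1.38315239] T [ 0.04525486 -0.27751572 -0.01374487] 0.05011973146747523 65.18448829650879 4.1
```

step_arm --plan '[{"gripper":1,"dx":2.1,"dy":0,"dz":-0.3,"wx":0,"wy":0,"wz":0},{"gripper":1,"dx":4.7,"dy":0,"dz":-0.9,"wx":0,"wy":0,"wz":0},{"gripper":1,"dx":7,"dy":0,"dz":-3,"wx":0,"wy":-0.05,"wz":0},{"gripper":1,"dx":8,"dy":0,"dz":-6,"wx":0,"wy":-0.15,"wz":0},{"gripper":1,"dx":8,"dy":0,"dz":-8,"wx":0,"wy":-0.25,"wz":0}]'

```text
t: 4.6
tcp_pos: [0.3922, -0.1831, 0.1705]
ee_rot: [0.012, 3.131, -0.002]
ft_force: [0.1, 0.2, -0.6]
width: 0.0502
grasp_force: 65.2
```

```bash
python3 - <<'E'
from h import *
from plant import bot
s=bot.sense();print(s['tcp_pos'],s['ee_rot'],s['grasp_force'])
R=Ro.from_matrix(np.diag([-1.,1,-1]))
for p in([.44,-.03,.13],[.45,-.03,.0385]):print(rel(s,p,R))
E
```

```text
[ 0.39223358 -0.18312297  0.17053697] [ 1.16366258e-02  3.13081762e+00 -1.75159766e-03] 65.1574194431305
(array([-4.62, 15.35,  4.09]), array([-0.001,  0.011, -0.007]))
(array([-5.52, 15.37, 13.25]), array([-0.001,  0.011, -0.007]))
```

step_arm --plan '[{"gripper":1,"dx":-1.2,"dy":4,"dz":0.5,"wx":0,"wy":0.01,"wz":-0.007},{"gripper":1,"dx":-2.5,"dy":8,"dz":1.5,"wx":0,"wy":0.01,"wz":-0.007},{"gripper":1,"dx":-4,"dy":12.5,"dz":3,"wx":0,"wy":0.01,"wz":-0.007},{"gripper":1,"dx":-5,"dy":15.4,"dz":5.5,"wx":0,"wy":0.01,"wz":-0.007},{"gripper":1,"dx":-5.5,"dy":15.4,"dz":9,"wx":0,"wy":0.01,"wz":-0.007}]'

```text
t: 5.1
tcp_pos: [0.4517, -0.0257, 0.0795]
ee_rot: [-0.008, 3.14, 0.004]
ft_force: [1.2, -0.0, -1.0]
width: 0.0498
grasp_force: 65.2
```

step_arm --plan '[{"gripper":1,"dx":0,"dy":0,"dz":0,"wx":0,"wy":0,"wz":0},{"gripper":1,"dx":0,"dy":0,"dz":0,"wx":0,"wy":0,"wz":0}]'

```text
t: 5.3
tcp_pos: [0.4478, -0.0295, 0.0782]
ee_rot: [-0.001, -3.132, 0.0]
ft_force: [-0.0, 0.3, 0.2]
width: 0.05
grasp_force: 65.2
```

```bash
python3 - <<'E'
from h import *
from plant import bot
s=snap(bot,"wrist","w3");print(s['t'],s['tcp_pos'],s['ee_rot'],s['ft_force'])
P=cloud(load("w3"));p=s['tcp_pos']
m=(abs(P[...,0]-p[0])<.1)&(abs(P[...,1]-p[1])<.026)&(P[...,2]>p[2]+.01)&(P[...,2]<p[2]+.045)
Q=P[m];print(len(Q))
for x in np.arange(-.03,.02,.006):
    q=Q[abs(Q[:,0]-p[0]-x)<.003]
    if len(q)>10:print(round(x,3),len(q),"z-tcp",np.median(q[:,2])-p[2],"y",np.percentile(q[:,1],[2,98]))
E
```

```text
5.3 [ 0.44784185 -0.02948112  0.07820534] [-9.85879569e-04 -3.13234085e+00  2.78107900e-04] [-0.01463037  0.33217073  0.23602723]
15706
-0.024 2936 z-tcp 0.021006694154332956 y [-0.05292256 -0.00595339]
-0.018 2256 z-tcp 0.028620838805277646 y [-0.05354727 -0.00518958]
-0.012 2188 z-tcp 0.02888729366725043 y [-0.05507563 -0.00404106]
-0.006 1872 z-tcp 0.028835033811655114 y [-0.0543269  -0.00503188]
-0.0 1815 z-tcp 0.028857363925704177 y [-0.05389544 -0.0050074 ]
0.006 1728 z-tcp 0.028909057575682517 y [-0.05401282 -0.00496071]
0.012 1622 z-tcp 0.02894008688356839 y [-0.05312074 -0.00541488]
0.018 1232 z-tcp 0.028924960434631164 y [-0.05208315 -0.00639789]
```

View pics/w3.png

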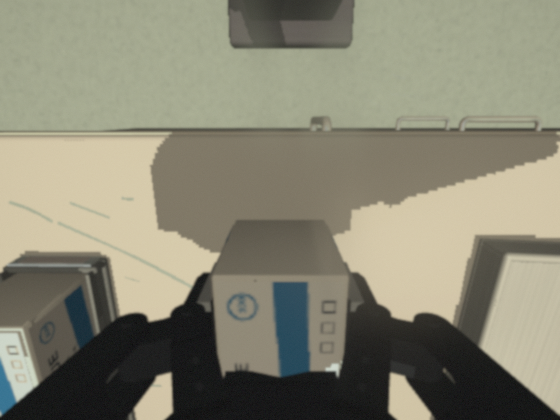

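The held carton is level at rows 273–375, cols 213–350, and has not rotated in the grip. The rear carton has come up to the lip at the left, near (50,320).

step_arm --plan '[{"gripper":1,"dx":0,"dy":0,"dz":1.5,"wx":0,"wy":0.005,"wz":0},{"gripper":1,"dx":0,"dy":0,"dz":3,"wx":0,"wy":0.005,"wz":0},{"gripper":1,"dx":0,"dy":0,"dz":3.8,"wx":0,"wy":0.005,"wz":0},{"gripper":1,"dx":0,"dy":0,"dz":3.9,"wx":0,"wy":0.005,"wz":0},{"gripper":1,"dx":0,"dy":0,"dz":3.9,"wx":0,"wy":0.005,"wz":0}]'

```text
t: 5.85
tcp_pos: [0.4479, -0.0296, 0.0394]
ee_rot: [-0.002, -3.128, -0.001]
ft_force: [-0.2, 0.7, -1.2]
width: 0.05
grasp_force: 65.2
```

step_arm --plan '[{"gripper":1,"dx":0,"dy":0,"dz":0.05,"wx":0,"wy":0,"wz":0},{"gripper":1,"dx":0,"dy":0,"dz":0.05,"wx":0,"wy":0,"wz":0}]'

```text
t: 6.05
tcp_pos: [0.4477, -0.0293, 0.0386]
ee_rot: [-0.002, -3.128, -0.001]
ft_force: [0.1, -0.4, -0.4]
width: 0.0497
grasp_force: 65.2
```

step_arm --plan '[{"gripper":1,"dx":0,"dy":0,"dz":0.05,"wx":0,"wy":-0.012,"wz":0},{"gripper":1,"dx":0,"dy":0,"dz":0.12,"wx":0,"wy":-0.012,"wz":0},{"gripper":1,"dx":0,"dy":0,"dz":0.12,"wx":0,"wy":-0.012,"wz":0}]'

```text
t: 6.35
tcp_pos: [0.448, -0.0292, 0.0378]
ee_rot: [-0.001, -3.141, -0.0]
ft_force: [-0.6, -0.3, 6.9]
width: 0.0499
grasp_force: 66.2
```

step_arm --plan '[{"gripper":0.2,"dx":0,"dy":0,"dz":0,"wx":0,"wy":0,"wz":0},{"gripper":-0.5,"dx":0,"dy":0,"dz":0,"wx":0,"wy":0,"wz":0},{"gripper":-1,"dx":0,"dy":0,"dz":0,"wx":0,"wy":0,"wz":0},{"gripper":-1,"dx":0,"dy":0,"dz":0,"wx":0,"wy":0,"wz":0},{"gripper":-1,"dx":0,"dy":0,"dz":-2,"wx":0,"wy":0,"wz":0}]'

```text
t: 6.85
tcp_pos: [0.4454, -0.0299, 0.055]
ee_rot: [-0.003, -3.133, 0.002]
ft_force: [0.2, -0.5, -0.5]
width: 0.0851
grasp_force: 0.0
```

```bash
python3 - <<'E'
from h import *
from plant import bot
s=bot.sense();print(s['tcp_pos'],s['ee_rot'],s['width'])
p,R=tcp_of(85,70,0,(-59.6,37.6));print(rel(s,p,R))
E
```

```text
[ 0.44536163 -0.02985968  0.05503888] [-2.81010622e-03 -3.13251988e+00  2.22541649e-03] 0.08508695448370233
(array([ -4.95, -15.49,  -6.08]), array([-0.001, -0.009,  0.005]))
```

step_arm --plan '[{"gripper":-1,"dx":0,"dy":0,"dz":-4.5,"wx":0,"wy":0,"wz":0},{"gripper":-1,"dx":0,"dy":0,"dz":-8,"wx":0,"wy":-0.009,"wz":0.005},{"gripper":-1,"dx":-1.5,"dy":-4,"dz":-9,"wx":0,"wy":-0.009,"wz":0.005},{"gripper":-1,"dx":-3,"dy":-8.5,"dz":-9,"wx":0,"wy":-0.009,"wz":0.005},{"gripper":-1,"dx":-4,"dy":-12.5,"dz":-8,"wx":0,"wy":-0.009,"wz":0.005}]'

```text
t: 7.35
tcp_pos: [0.4895, -0.1558, 0.1385]
ee_rot: [0.007, 3.13, -0.001]
ft_force: [-0.6, 0.7, -0.0]
width: 0.0853
grasp_force: 0.0
```

step_arm --plan '[{"gripper":-1,"dx":-1,"dy":-3,"dz":1,"wx":0,"wy":0,"wz":0},{"gripper":-1,"dx":-1,"dy":-3,"dz":2,"wx":0,"wy":0,"wz":0},{"gripper":-1,"dx":-1,"dy":-3,"dz":2,"wx":0,"wy":0,"wz":0},{"gripper":-1,"dx":-1,"dy":-3,"dz":2,"wx":0,"wy":0,"wz":0}]'

```text
t: 7.75
tcp_pos: [0.4968, -0.184, 0.1164]
ee_rot: [0.009, 3.137, 0.0]
ft_force: [0.5, 0.6, -0.7]
width: 0.0852
grasp_force: 0.0
```

```bash
python3 - <<'E'
from h import *
from plant import bot
s=snap(bot,"wrist","w4");print(s['t'],s['tcp_pos'],s['ee_rot'],s['ft_force']);rows(bot.sense(),[(85,0,0)],g=(-59.6,37.6))
from m import measure
measure(load("w4"))
P=cloud(load("w4"))
# front carton on the table
m=(P[...,0]>.4)&(P[...,0]<.55)&(abs(P[...,1]+.03)<.05)&(abs(P[...,2]-.066)<.006)
Q=P[m];print("front",len(Q),Q.min(0),Q.max(0),np.median(Q,0),cv2.minAreaRect((Q[:,:2]*1000).astype(np.float32)) if len(Q) else "")
E
```

```text
7.75 [ 0.49682767 -0.1840226   0.1164249 ] [8.81977128e-03 3.13693377e+00 1.61753770e-04] [ 0.46684582  0.56949844 -0.65453118]
(85, 0, 0) [ 0.26 -0.1   7.13] [-0.     0.006  0.002]
table 19947 z [-0.0016 -0.0005  0.0081] x [0.4005 0.5978] y [-0.0996 -0.0595 -0.0009]
roof 4707 z [0.0818 0.0829 0.086 ] x [0.5342 0.58  ] y [-0.2169 -0.1863 -0.1541]
high 421 z [0.0903 0.1174 0.1198] x [0.4866 0.5656] y [-0.2326 -0.185  -0.1351]
box 9907 z [0.0678 0.0743 0.0754] x [0.4725 0.5475] y [-0.2176 -0.1846 -0.1532]
rail/lip 1460 z [0.0139 0.0175 0.0329] x [0.4653 0.5347] y [-0.2186 -0.1854 -0.1523]
roof 0.54 655 -0.21813457780140483 -0.15171397537723583 mid -0.1849242765893203 z 0.0836812664461129
roof 0.56 966 -0.21570144919624193 -0.15599806137416533 mid -0.18584975528520364 z 0.08284993702226175
roof 0.58 281 -0.21567779502224457 -0.15605938030040395 mid -0.18586858766132425 z 0.08269502742172227
box 0.475 1433 -0.2105887640900543 -0.15834335802587243 mid -0.18446606105796337 z 0.07342884621078138
box 0.485 1128 -0.21069802206487767 -0.15844956458062862 mid -0.18457379332275314 z 0.0744087531
[... 523 characters left out ...]
box 0.545 388 -0.21389290802990846 -0.15668392320162441 mid -0.18528841561576642 z 0.0741349568582453
low 0.468 831 -0.2165382236498501 -0.15352411069874902 mid -0.18503116717429957 z 0.016876305601221192
low 0.476 584 -0.2147141222645068 -0.1555325400292955 mid -0.18512333114690116 z 0.02368334731396865
low 0.484 11 -0.21500591302812577 -0.15540579297023885 mid -0.1852058529991823 z 0.02344554118976455
low 0.532 32 -0.21961426993835917 -0.1511467682463025 mid -0.18538051909233083 z 0.03139474388645855
front 9299 [ 0.4264 -0.0564  0.06  ] [ 0.5118 -0.0076  0.069 ] [ 0.4701 -0.0401  0.0663] ((469.1697692871094, -32.374183654785156), (85.45084381103516, 48.616294860839844), 0.6489768028259277)
```

step_arm --plan '[{"gripper":-1,"dx":0.2,"dy":-0.05,"dz":3,"wx":0,"wy":0.004,"wz":0},{"gripper":-1,"dx":0.2,"dy":-0.05,"dz":5.5,"wx":0,"wy":0.004,"wz":0},{"gripper":-1,"dx":0.2,"dy":-0.05,"dz":7,"wx":0,"wy":0.004,"wz":0},{"gripper":-1,"dx":0.2,"dy":-0.05,"dz":7,"wx":0,"wy":0.004,"wz":0},{"gripper":-1,"dx":0.2,"dy":-0.05,"dz":7,"wx":0,"wy":0.004,"wz":0}]'

```text
t: 8.3
tcp_pos: [0.4964, -0.1844, 0.0476]
ee_rot: [0.007, 3.138, -0.0]
ft_force: [0.4, -0.6, 0.3]
width: 0.0856
grasp_force: 0.0
```

```bash
python3 - <<'E'
from h import *
from plant import bot
s=bot.sense();print(s['tcp_pos'],s['ft_force']);rows(s,[(85,0,0)],g=(-59.6,37.6))
E
```

```text
[ 0.49641492 -0.18435992  0.04760038] [ 0.44375625 -0.59433725  0.29024752]
(85, 0, 0) [ 0.13 -0.04  0.2 ] [-0.     0.003  0.003]
```

step_arm --plan '[{"gripper":-1,"dx":0.1,"dy":-0.05,"dz":0.15,"wx":0,"wy":0,"wz":0},{"gripper":0,"dx":0.1,"dy":-0.05,"dz":0.15,"wx":0,"wy":0,"wz":0},{"gripper":0.2,"dx":0.1,"dy":-0.05,"dz":0.15,"wx":0,"wy":0,"wz":0},{"gripper":1,"dx":0.1,"dy":-0.05,"dz":0.15,"wx":0,"wy":0,"wz":0},{"gripper":1,"dx":0.1,"dy":-0.05,"dz":0.15,"wx":0,"wy":0,"wz":0}]'

```text
t: 8.8
tcp_pos: [0.4951, -0.1854, 0.046]
ee_rot: [0.01, 3.139, 0.0]
ft_force: [-1.6, 2.5, 5.7]
width: 0.0498
grasp_force: 62.9
```

step_arm --plan '[{"gripper":1,"dx":0,"dy":0,"dz":0,"wx":0,"wy":0,"wz":0},{"gripper":1,"dx":0,"dy":0,"dz":0,"wx":0,"wy":0,"wz":0}]'

```text
t: 9.0
tcp_pos: [0.4951, -0.1853, 0.046]
ee_rot: [0.01, 3.139, 0.0]
ft_force: [-1.1, 2.2, 5.8]
width: 0.0496
grasp_force: 62.9
```

```bash
python3 ext.py | head -8
```

```text
9.0 [ 0.49510255 -0.18534742  0.04601534] [9.63452718e-03 3.13862311e+00 3.32899333e-05] [-1.08284903  2.17218182  5.78826591] 0.04959301747860731 62.86226034164429
tcp in lip frame [25.4071604  -0.56958715 38.01534223]
g (np.float64(-59.59283959906752), np.float64(38.015342228855246))
(85, 0, 0) [0. 0. 0.] [0. 0. 0.]
(85, 0.5, 4) [-0.28 -0.   -0.46] [0.   0.07 0.  ]
(85, 1, 8) [-0.59 -0.   -0.89] [0.   0.14 0.  ]
(81, 1, 11.5) [-0.48  0.   -1.21] [0.    0.201 0.   ]
(77, 1.5, 14.5) [-0.34 -0.   -1.52] [0.    0.253 0.   ]
```

Same geometry as the first carton, so I'll repeat the same extraction.

step_arm --plan '[{"gripper":1,"dx":-0.28,"dy":0,"dz":-0.46,"wx":0,"wy":0.07,"wz":0},{"gripper":1,"dx":-0.58,"dy":0,"dz":-0.89,"wx":0,"wy":0.14,"wz":0},{"gripper":1,"dx":-0.47,"dy":0,"dz":-1.21,"wx":0,"wy":0.2,"wz":0},{"gripper":1,"dx":-0.33,"dy":0,"dz":-1.5,"wx":0,"wy":0.25,"wz":0},{"gripper":1,"dx":-0.33,"dy":0,"dz":-1.5,"wx":0,"wy":0.25,"wz":0}]'

```text
t: 9.5
tcp_pos: [0.4969, -0.1856, 0.06]
ee_rot: [-0.009, -2.889, -0.002]
ft_force: [-4.9, -0.2, 3.3]
width: 0.0503
grasp_force: 66.1
```

step_arm --plan '[{"gripper":1,"dx":0.7,"dy":0,"dz":0.05,"wx":0,"wy":0,"wz":0},{"gripper":1,"dx":1.5,"dy":0,"dz":0.15,"wx":0,"wy":0,"wz":0},{"gripper":1,"dx":2.5,"dy":0,"dz":0.3,"wx":0,"wy":0,"wz":0},{"gripper":1,"dx":3.5,"dy":0,"dz":0.35,"wx":0,"wy":0,"wz":0},{"gripper":1,"dx":5.0,"dy":0,"dz":0.2,"wx":0,"wy":0,"wz":0}]'

```text
t: 10.0
tcp_pos: [0.4488, -0.1852, 0.0707]
ee_rot: [-0.008, -2.895, -0.001]
ft_force: [0.3, 0.4, -1.7]
width: 0.05
grasp_force: 65.8
```

step_arm --plan '[{"gripper":1,"dx":2.1,"dy":0,"dz":-0.3,"wx":0,"wy":0,"wz":0},{"gripper":1,"dx":4.7,"dy":0,"dz":-0.9,"wx":0,"wy":0,"wz":0},{"gripper":1,"dx":7,"dy":0,"dz":-3,"wx":0,"wy":-0.05,"wz":0},{"gripper":1,"dx":8,"dy":0,"dz":-6,"wx":0,"wy":-0.15,"wz":0},{"gripper":1,"dx":8,"dy":0,"dz":-8,"wx":0,"wy":-0.25,"wz":0}]'

```text
t: 10.5
tcp_pos: [0.3915, -0.185, 0.1706]
ee_rot: [0.009, 3.13, -0.002]
ft_force: [0.2, 0.1, -1.0]
width: 0.0499
grasp_force: 65.7
```

```bash
python3 - <<'E'
from h import *
from plant import bot
np.set_printoptions(precision=4,suppress=True)
for n in("top0","scene0"):
    P=cloud(load(n));X,Y,Z=P[...,0],P[...,1],P[...,2]
    A=(X>.42)&(X<.72)&(Y>.08)&(Y<.31)
    q=P[A&(abs(Z-.026)<.007)]; r=cv2.minAreaRect((q[:,:2]*1000).astype(np.float32));print(n,"rim",r)
    q=P[A&(X>.48)&(X<.58)&(Y>.13)&(Y<.26)];print("floor z",np.percentile(q[:,2],[10,50,90]))
    q=P[A&(Z>.034)&(Z<.045)&(X>.5)];print("pots",q.min(0),q.max(0))
s=bot.sense();print(s['tcp_pos'],s['ee_rot'],s['grasp_force'],s['ft_force'],s['t'])
E
```

```text
top0 rim ((574.8721313476562, 190.75167846679688), (173.24107360839844, 242.48397827148438), 87.49254608154297)
floor z [-0.0012  0.0024  0.006 ]
pots [0.593  0.1053 0.0342] [0.692  0.2687 0.0449]
scene0 rim ((577.1377563476562, 191.2794189453125), (172.76113891601562, 247.33575439453125), 87.14424896240234)
floor z [-0.0001  0.0025  0.0049]
pots [0.6149 0.1073 0.034 ] [0.6907 0.262  0.0447]
[ 0.3915 -0.185   0.1706] [ 0.0088  3.13   -0.0016] 65.70521950721741 [ 0.2264  0.0611 -0.9895] 10.5
```

step_arm --plan '[{"gripper":1,"dx":-1,"dy":4,"dz":0,"wx":0,"wy":0.011,"wz":0},{"gripper":1,"dx":-2,"dy":8.5,"dz":0,"wx":0,"wy":0.011,"wz":-0.02},{"gripper":1,"dx":-3.5,"dy":13,"dz":0,"wx":0,"wy":0.011,"wz":0.02},{"gripper":1,"dx":-5,"dy":17.5,"dz":0,"wx":0,"wy":0.011,"wz":0.04},{"gripper":1,"dx":-6,"dy":22,"dz":0,"wx":0,"wy":0.011,"wz":0.04}]'

```text
t: 11.0
tcp_pos: [0.4534, 0.0368, 0.1692]
ee_rot: [-0.072, -3.136, -0.003]
ft_force: [1.0, -0.3, -1.4]
width: 0.0498
grasp_force: 65.8
```

step_arm --plan '[{"gripper":1,"dx":-1,"dy":4.5,"dz":0,"wx":0,"wy":0,"wz":0},{"gripper":1,"dx":-2,"dy":9,"dz":0,"wx":0,"wy":0,"wz":0},{"gripper":1,"dx":-4.5,"dy":13,"dz":1,"wx":0,"wy":0,"wz":0},{"gripper":1,"dx":-6,"dy":15.5,"dz":2,"wx":0,"wy":0,"wz":0},{"gripper":1,"dx":-6,"dy":15.5,"dz":2,"wx":0,"wy":0,"wz":0}]'

```text
t: 11.5
tcp_pos: [0.5208, 0.1898, 0.1466]
ee_rot: [-0.067, -3.134, -0.002]
ft_force: [-0.1, -0.4, -1.9]
width: 0.0501
grasp_force: 65.8
```

```bash
python3 - <<'E'
from h import *
from plant import bot
np.set_printoptions(precision=4,suppress=True)
s=snap(bot,"wrist","w5");print(s['t'],s['tcp_pos'],s['ee_rot'],s['ft_force'])
P=cloud(load("w5"));X,Y,Z=P[...,0],P[...,1],P[...,2]
A=(X>.42)&(X<.72)&(Y>.07)&(Y<.32)
q=P[A&(abs(Z-.026)<.004)];print("rim",cv2.minAreaRect((q[:,:2]*1000).astype(np.float32)),q.min(0),q.max(0))
q=P[A&(abs(Z-.003)<.004)&(Y>.115)&(Y<.265)&(X>.465)];print("floor",len(q),np.median(q[:,2]))
s=bot.sense();print(s['tcp_pos'])
p,R=[.513,.193,.042],Ro.from_euler('z',-.045)*Ro.from_matrix(np.diag([-1.,1,-1]));print(rel(s,p,R))
E
```

```text
11.5 [0.5208 0.1898 0.1466] [-0.0674 -3.1337 -0.0017] [-0.0978 -0.4128 -1.8724]
rim ((530.3109130859375, 193.3479461669922), (172.283935546875, 147.2375030517578), 87.00563049316406) [0.4531 0.1048 0.023 ] [0.6083 0.2824 0.03  ]
floor 15259 0.00249063524126919
[0.5196 0.1881 0.1469]
(array([ 0.59,  0.46, 10.5 ]), array([ 0.   , -0.009,  0.001]))
```

View pics/w5.png

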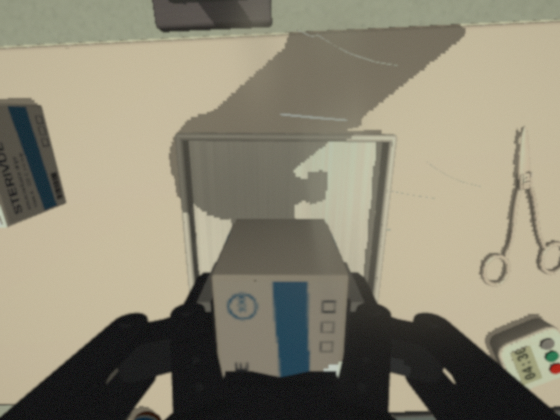

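The tray rim lies at cols 182–393 with its front at row 137. The held carton is level and centred over the free end.

step_arm --plan '[{"gripper":1,"dx":0.4,"dy":0.4,"dz":3.5,"wx":0,"wy":-0.008,"wz":0},{"gripper":1,"dx":0.6,"dy":0.4,"dz":7,"wx":0,"wy":-0.008,"wz":0},{"gripper":1,"dx":0.6,"dy":0.4,"dz":9.5,"wx":0,"wy":-0.008,"wz":0},{"gripper":1,"dx":0.6,"dy":0.4,"dz":10.1,"wx":0,"wy":-0.008,"wz":0},{"gripper":1,"dx":0.6,"dy":0.4,"dz":10.1,"wx":0,"wy":-0.008,"wz":0}]'

```text
t: 12.05
tcp_pos: [0.5125, 0.1904, 0.0467]
ee_rot: [-0.073, -3.14, 0.001]
ft_force: [-0.4, 0.8, -0.8]
width: 0.0496
grasp_force: 65.8
```

step_arm --plan '[{"gripper":1,"dx":0,"dy":0,"dz":0.1,"wx":0,"wy":-0.003,"wz":0},{"gripper":1,"dx":0,"dy":0,"dz":0.1,"wx":0,"wy":-0.003,"wz":0}]'

```text
t: 12.25
tcp_pos: [0.5136, 0.1915, 0.0471]
ee_rot: [0.072, 3.136, 0.003]
ft_force: [-0.0, -0.5, -1.1]
width: 0.0497
grasp_force: 65.8
```

step_arm --plan '[{"gripper":1,"dx":0,"dy":0,"dz":0.25,"wx":0,"wy":0.005,"wz":0},{"gripper":1,"dx":0,"dy":0,"dz":0.45,"wx":0,"wy":0.005,"wz":0},{"gripper":1,"dx":0,"dy":0,"dz":0.55,"wx":0,"wy":0.005,"wz":0},{"gripper":1,"dx":0,"dy":0,"dz":0.55,"wx":0,"wy":0.005,"wz":0}]'

```text
t: 12.65
tcp_pos: [0.5133, 0.1915, 0.0411]
ee_rot: [-0.072, -3.139, -0.0]
ft_force: [-0.8, -0.5, 5.6]
width: 0.05
grasp_force: 66.6
```

Contact (about 6.5 N): release and rise.

step_arm --plan '[{"gripper":0.2,"dx":0,"dy":0,"dz":0,"wx":0,"wy":0,"wz":0},{"gripper":-0.5,"dx":0,"dy":0,"dz":0,"wx":0,"wy":0,"wz":0},{"gripper":-1,"dx":0,"dy":0,"dz":0,"wx":0,"wy":0,"wz":0},{"gripper":-1,"dx":0,"dy":0,"dz":0,"wx":0,"wy":0,"wz":0},{"gripper":-1,"dx":0,"dy":0,"dz":-2,"wx":0,"wy":0,"wz":0}]'

```text
t: 13.15
tcp_pos: [0.511, 0.19, 0.0576]
ee_rot: [-0.073, -3.132, 0.006]
ft_force: [-0.3, 0.2, 0.2]
width: 0.0851
grasp_force: 0.0
```

step_arm --plan '[{"gripper":-1,"dx":0,"dy":0,"dz":-4.5,"wx":0,"wy":0,"wz":0},{"gripper":-1,"dx":0,"dy":0,"dz":-8.5,"wx":0,"wy":0,"wz":0},{"gripper":-1,"dx":1.5,"dy":-4,"dz":-9,"wx":0,"wy":0,"wz":-0.04},{"gripper":-1,"dx":3.5,"dy":-8.5,"dz":-9,"wx":0,"wy":0,"wz":-0.06},{"gripper":-1,"dx":5.5,"dy":-13,"dz":-9,"wx":0,"wy":0,"wz":-0.06}]'

```text
t: 13.65
tcp_pos: [0.4513, 0.0628, 0.1503]
ee_rot: [0.024, -3.139, -0.001]
ft_force: [1.4, -1.4, 0.6]
width: 0.0854
grasp_force: 0.0
```

```bash
python3 - <<'E'
from h import *
from plant import bot
np.set_printoptions(precision=4,suppress=True)
s=snap(bot,"wrist","w6");print(s['t'],s['tcp_pos'],s['ee_rot'])
P=cloud(load("w6"));X,Y,Z=P[...,0],P[...,1],P[...,2]
q=P[(X>.45)&(X<.62)&(Y>.12)&(Y<.26)&(abs(Z-.0685)<.006)];print("rear",len(q),np.median(q,0) if len(q) else '',cv2.minAreaRect((q[:,:2]*1000).astype(np.float32)) if len(q) else '')
q=P[(X>.40)&(X<.55)&(abs(Y+.03)<.05)&(abs(Z-.066)<.006)];print("front",len(q),cv2.minAreaRect((q[:,:2]*1000).astype(np.float32)) if len(q) else '')
s=bot.sense();print(s['tcp_pos'],rel(s,[.448,-.0295,.1],down(np.pi)))
E
```

```text
13.65 [0.4513 0.0628 0.1503] [ 0.0238 -3.1392 -0.0008]
rear 2830 [0.5054 0.1953 0.0692] ((516.6777954101562, 190.91287231445312), (51.90059280395508, 52.699371337890625), 88.21985626220703)
front 6820 ((468.59527587890625, -29.244354248046875), (85.3130111694336, 53.281105041503906), 0.1270916610956192)
[0.4454 0.0575 0.1492] (array([-0.23, -8.7 ,  4.93]), array([-0.002, -0.01 ,  0.01 ]))
```

step_arm --plan '[{"gripper":-1,"dx":-0.2,"dy":-4.5,"dz":0,"wx":0,"wy":-0.008,"wz":0.01},{"gripper":-1,"dx":-0.2,"dy":-8.7,"dz":0,"wx":0,"wy":-0.008,"wz":0.01},{"gripper":-1,"dx":-0.2,"dy":-8.7,"dz":3,"wx":0,"wy":-0.008,"wz":0.01},{"gripper":-1,"dx":-0.2,"dy":-8.7,"dz":5,"wx":0,"wy":-0.008,"wz":0.01},{"gripper":-1,"dx":-0.2,"dy":-8.7,"dz":5,"wx":0,"wy":-0.008,"wz":0.01}]'

```text
t: 14.2
tcp_pos: [0.4531, -0.0241, 0.0978]
ee_rot: [0.003, -3.14, 0.002]
ft_force: [-0.6, 0.4, -0.1]
width: 0.0856
grasp_force: 0.0
```

```bash
python3 - <<'E'
from h import *
from plant import bot
np.set_printoptions(precision=4,suppress=True)
s=snap(bot,"wrist","w7");print(s['t'],s['tcp_pos'],s['ee_rot'])
P=cloud(load("w7"));X,Y,Z=P[...,0],P[...,1],P[...,2]
q=P[(X>.40)&(X<.55)&(abs(Y+.03)<.05)&(abs(Z-.066)<.003)];print("front",len(q),np.percentile(q,[.5,99.5],axis=0),cv2.minAreaRect((q[:,:2]*1000).astype(np.float32)))
m=(X>.45)&(X<.6)&(Y>-.215)&(Y<-.155)
for lo,hi in((.055,.08),(.08,.095)):
    q=P[m&(Z>lo)&(Z<hi)];print("disp",lo,len(q),np.percentile(q,[1,50,99],axis=0) if len(q) else '')
s=bot.sense();print(s['tcp_pos'],rel(s,[.448,-.0293,.0378],down(np.pi)))
E
```

```text
14.2 [ 0.4531 -0.0241  0.0978] [ 0.0034 -3.1405  0.0021]
front 11319 [[ 0.4265 -0.0536  0.0635]
 [ 0.5107 -0.0042  0.068 ]] ((469.2320556640625, -29.14163589477539), (86.17997741699219, 52.053218841552734), 0.04768378287553787)
disp 0.055 1481 [[ 0.4742 -0.2135  0.0552]
 [ 0.4761 -0.172   0.0641]
 [ 0.5812 -0.1552  0.0729]]
disp 0.08 0 
[ 0.4545 -0.0235  0.0992] (array([ 0.66, -0.57,  6.14]), array([-0.001,  0.002,  0.003]))
```

View pics/w7.png

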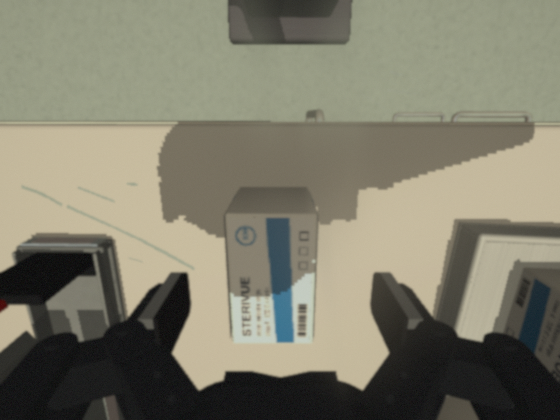

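The front carton stands at cols 226–318 between the open fingers. The paddle is at the dispenser's lip (left, around row 265), and the rear carton stands in the tray (right).

step_arm --plan '[{"gripper":-1,"dx":0.6,"dy":-0.5,"dz":0,"wx":0,"wy":0,"wz":0},{"gripper":-1,"dx":0.6,"dy":-0.5,"dz":3,"wx":0,"wy":0,"wz":0},{"gripper":-1,"dx":0.6,"dy":-0.5,"dz":5,"wx":0,"wy":0,"wz":0},{"gripper":-1,"dx":0.6,"dy":-0.5,"dz":5.6,"wx":0,"wy":0,"wz":0},{"gripper":-1,"dx":0.6,"dy":-0.5,"dz":5.6,"wx":0,"wy":0,"wz":0}]'

```text
t: 14.75
tcp_pos: [0.4495, -0.028, 0.0443]
ee_rot: [-0.007, 3.137, -0.0]
ft_force: [0.1, -1.1, 0.5]
width: 0.0852
grasp_force: 0.0
```

step_arm --plan '[{"gripper":-1,"dx":0,"dy":0,"dz":0,"wx":0,"wy":0,"wz":0},{"gripper":-1,"dx":0,"dy":0,"dz":0,"wx":0,"wy":0,"wz":0}]'

```text
t: 14.95
tcp_pos: [0.4504, -0.0278, 0.0452]
ee_rot: [-0.007, 3.134, 0.001]
ft_force: [0.5, -0.4, 0.3]
width: 0.0855
grasp_force: 0.0
```

```bash
python3 - <<'E'
from h import *
from plant import bot
s=bot.sense();print(s['tcp_pos'],s['ee_rot'],rel(s,[.448,-.0293,.040],down(np.pi)))
E
```

```text
[ 0.45036648 -0.02783018  0.04519937] [-6.62710943e-03  3.13395314e+00  1.21170302e-03] (array([ 0.24, -0.15,  0.52]), array([0.001, 0.008, 0.004]))
```

step_arm --plan '[{"gripper":-1,"dx":0.2,"dy":-0.15,"dz":0.5,"wx":0,"wy":0.008,"wz":0.004},{"gripper":-0.2,"dx":0.2,"dy":-0.15,"dz":0.5,"wx":0,"wy":0.008,"wz":0.004},{"gripper":0.2,"dx":0.2,"dy":-0.15,"dz":0.5,"wx":0,"wy":0.008,"wz":0.004},{"gripper":1,"dx":0.2,"dy":-0.15,"dz":0.5,"wx":0,"wy":0.008,"wz":0.004},{"gripper":1,"dx":0.2,"dy":-0.15,"dz":0.5,"wx":0,"wy":0.008,"wz":0.004}]'

```text
t: 15.45
tcp_pos: [0.4478, -0.0296, 0.0392]
ee_rot: [-0.0, -3.139, -0.0]
ft_force: [-0.6, 0.1, 2.3]
width: 0.0496
grasp_force: 62.2
```

step_arm --plan '[{"gripper":1,"dx":0,"dy":0,"dz":0,"wx":0,"wy":0,"wz":0},{"gripper":1,"dx":0,"dy":0,"dz":0,"wx":0,"wy":0,"wz":0}]'

```text
t: 15.65
tcp_pos: [0.4478, -0.0296, 0.0392]
ee_rot: [-0.0, -3.139, -0.0]
ft_force: [0.6, 0.6, 2.8]
width: 0.0499
grasp_force: 62.1
```

```bash
sed -i 's/LIP=np.array(\[.4697/LIP=np.array([.4725/' h.py; python3 - <<'E'
from h import *
from plant import bot
s=bot.sense();print(s['tcp_pos'],s['ee_rot'])
g=((s['tcp_pos'][0]-.5113)*1e3,s['tcp_pos'][2]*1e3);print(g)
for w in[(-30,50,14)]:print(tcp_of(*w,g=g)[0])
rows(s,[(-30,50,14),(-50,90,0)],g=g)
E
```

```text
[ 0.44780421 -0.02958655  0.03924587] [-6.09152213e-05 -3.13922394e+00 -2.62244412e-04]
(np.float64(-63.49578991148436), np.float64(39.24586836972861))
[ 0.39038675 -0.1840252   0.11144112]
(-30, 50, 14) [  5.76 -15.44  -7.21] [-0.001  0.242  0.007]
(-50, 90, 0) [  8.9  -15.42  -9.78] [ 0.    -0.002  0.007]
```

step_arm --plan '[{"gripper":1,"dx":0,"dy":0,"dz":-4,"wx":0,"wy":0,"wz":0},{"gripper":1,"dx":2,"dy":-3,"dz":-7.5,"wx":0,"wy":0,"wz":0.007},{"gripper":1,"dx":4,"dy":-7,"dz":-9,"wx":0,"wy":0.05,"wz":0.007},{"gripper":1,"dx":6,"dy":-11,"dz":-9,"wx":0,"wy":0.12,"wz":0.007},{"gripper":1,"dx":7,"dy":-15.4,"dz":-9,"wx":0,"wy":0.2,"wz":0.007}]'

```text
t: 16.15
tcp_pos: [0.3759, -0.1844, 0.1302]
ee_rot: [-0.01, -2.937, -0.002]
ft_force: [2.5, 0.2, -1.5]
width: 0.05
grasp_force: 62.6
```

step_arm --plan '[{"gripper":1,"dx":0,"dy":0,"dz":0,"wx":0,"wy":0.045,"wz":0},{"gripper":1,"dx":0,"dy":0,"dz":0,"wx":0,"wy":0.045,"wz":0},{"gripper":1,"dx":0,"dy":0,"dz":0,"wx":0,"wy":0.045,"wz":0}]'

```text
t: 16.45
tcp_pos: [0.3773, -0.1834, 0.1286]
ee_rot: [-0.011, -2.893, -0.001]
ft_force: [0.2, 0.2, -1.1]
width: 0.0498
grasp_force: 62.7
```

```bash
sed -i 's/,-.1846,.008/,-.1848,.008/' h.py; python3 - <<'E'
from h import *
from plant import bot
s=bot.sense();print(s['tcp_pos'],s['ee_rot'],s['ft_force'])
rows(s,[(-20,25,14.5),(-8,20,14.5),(-3,15,14.5)],g=(-63.5,39))
E
python3 st.py -63.5 39
```

```text
[ 0.37732793 -0.18336076  0.12864319] [-1.08573880e-02 -2.89314136e+00 -1.13952383e-03] [ 0.20825108  0.19289296 -1.08923919]
(-20, 25, 14.5) [-3.31 -0.08  3.49] [-0.     0.005 -0.001]
(-8, 20, 14.5) [-4.59 -0.07  3.68] [-0.     0.005 -0.001]
(-3, 15, 14.5) [-5.2  -0.07  4.04] [-0.     0.005 -0.001]
pitch 14.234098739042436 lip [-95.17980909   0.7730048  120.64319218] d,h -43.218798148852485 67.22687124419059 F [ 0.20825108  0.19289296 -1.08923919] T [ 0.03076357 -0.46557872  0.02269319] 0.049847957111903145 62.70093083381653 16.45
```

step_arm --plan '[{"gripper":1,"dx":-1.5,"dy":-0.07,"dz":1.5,"wx":0,"wy":0.005,"wz":0},{"gripper":1,"dx":-3.3,"dy":-0.07,"dz":3.2,"wx":0,"wy":0.005,"wz":0},{"gripper":1,"dx":-4.2,"dy":-0.07,"dz":3.4,"wx":0,"wy":0.005,"wz":0},{"gripper":1,"dx":-4.6,"dy":-0.07,"dz":3.6,"wx":0,"wy":0.005,"wz":0},{"gripper":1,"dx":-4.6,"dy":-0.07,"dz":3.6,"wx":0,"wy":0.005,"wz":0}]'

```text
t: 16.95
tcp_pos: [0.4114, -0.1839, 0.0827]
ee_rot: [-0.01, -2.884, -0.002]
ft_force: [-4.2, 1.2, -3.0]
width: 0.0498
grasp_force: 62.7
```

```bash
python3 - <<'E'
from h import *
from plant import bot
s=snap(bot,"wrist","w8")
s=bot.sense();print(s['tcp_pos'],s['ee_rot'])
rows(s,[(0,13,14.5),(8,12.5,14.5),(16,10,14.5),(24,7.5,14.5),(32,5,14.5),(38,3,14.5),(46,2,14.5),(54,2,14.5),(62,2,14.5),(70,2,14.5),(78,2,14.5)],g=(-63.5,39))
E
python3 st.py -63.5 39
```

```text
[ 0.41121167 -0.18393847  0.08277181] [-1.06594495e-02 -2.88427478e+00 -2.00508115e-03]
(0, 13, 14.5) [-1.13 -0.04  0.54] [ 0.001 -0.004 -0.   ]
(8, 12.5, 14.5) [-1.92 -0.04  0.39] [ 0.001 -0.004 -0.   ]
(16, 10, 14.5) [-2.76 -0.04  0.42] [ 0.001 -0.004 -0.   ]
(24, 7.5, 14.5) [-3.59 -0.04  0.46] [ 0.001 -0.004 -0.   ]
(32, 5, 14.5) [-4.43 -0.04  0.5 ] [ 0.001 -0.004 -0.   ]
(38, 3, 14.5) [-5.06 -0.04  0.54] [ 0.001 -0.004 -0.   ]
(46, 2, 14.5) [-5.86 -0.04  0.43] [ 0.001 -0.004 -0.   ]
(54, 2, 14.5) [-6.64 -0.04  0.23] [ 0.001 -0.004 -0.   ]
(62, 2, 14.5) [-7.41 -0.04  0.03] [ 0.001 -0.004 -0.   ]
(70, 2, 14.5) [-8.18 -0.04 -0.18] [ 0.001 -0.004 -0.   ]
(78, 2, 14.5) [-8.96 -0.04 -0.38] [ 0.001 -0.004 -0.   ]
pitch 14.742252195480754 lip [-61.29285918   0.43249494  74.77180647] d,h -9.807632327685631 20.896752724993135 F [-4.14829798  0.68611255 -2.54895422] T [ 0.2352102   0.59740375 -0.0079878 ] 0.049859243558923155 62.66640543937683 17.0
```

View pics/w8.png

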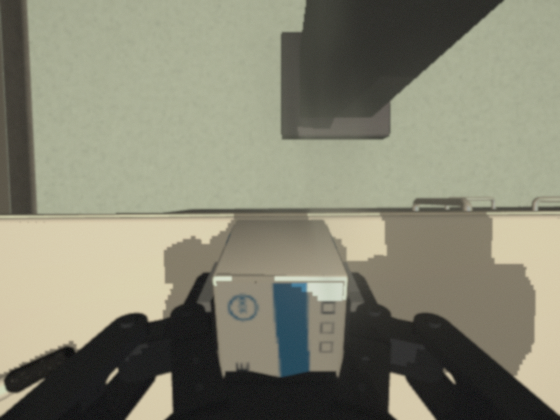

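The tipped carton is held straight (cols 217–346). Its tail is just touching the paddle at 4 N, as expected from the geometry.

step_arm --plan '[{"gripper":1,"dx":-0.5,"dy":-0.04,"dz":0.3,"wx":0,"wy":-0.003,"wz":0},{"gripper":1,"dx":-1.1,"dy":-0.04,"dz":0.4,"wx":0,"wy":-0.003,"wz":0},{"gripper":1,"dx":-1.9,"dy":-0.04,"dz":0.3,"wx":0,"wy":-0.003,"wz":0},{"gripper":1,"dx":-2.7,"dy":-0.04,"dz":0.3,"wx":0,"wy":-0.003,"wz":0},{"gripper":1,"dx":-2.7,"dy":-0.04,"dz":0.3,"wx":0,"wy":-0.003,"wz":0}]'

```text
t: 17.5
tcp_pos: [0.4382, -0.1852, 0.0739]
ee_rot: [-0.011, -2.891, -0.0]
ft_force: [-4.0, -0.6, 0.1]
width: 0.0498
grasp_force: 62.8
```

```bash
cat > nx.py <<'E'
from h import *
from plant import bot
import sys
s=bot.sense()
rows(s,eval(sys.argv[1]),g=(-63.5,39))
E
python3 st.py -63.5 39; python3 nx.py "[(24,7.5,14.5),(32,5,14.5),(38,3.5,14.5),(46,2.5,14.5),(54,2,14.5),(62,2,14.5),(70,2,14.5),(78,2,14.5)]"
```

```text
pitch 14.370420612474772 lip [-34.30267749  -0.67773155  65.91542882] d,h 17.53109488167292 12.375630148018743 F [-4.04020294 -0.60935005  0.12900342] T [-0.08493269  0.67835021 -0.02566746] 0.04979552187771453 62.82011389732361 17.5
(24, 7.5, 14.5) [-0.76  0.07  0.3 ] [-0.     0.002 -0.001]
(32, 5, 14.5) [-1.59  0.07  0.34] [-0.     0.002 -0.001]
(38, 3.5, 14.5) [-2.21  0.07  0.34] [-0.     0.002 -0.001]
(46, 2.5, 14.5) [-3.01  0.07  0.24] [-0.     0.002 -0.001]
(54, 2, 14.5) [-3.8   0.07  0.09] [-0.     0.002 -0.001]
(62, 2, 14.5) [-4.57  0.07 -0.11] [-0.     0.002 -0.001]
(70, 2, 14.5) [-5.35  0.07 -0.31] [-0.     0.002 -0.001]
(78, 2, 14.5) [-6.12  0.07 -0.51] [-0.     0.002 -0.001]
```

step_arm --plan '[{"gripper":1,"dx":-0.5,"dy":0.05,"dz":0.25,"wx":0,"wy":0.002,"wz":0},{"gripper":1,"dx":-1.1,"dy":0.07,"dz":0.35,"wx":0,"wy":0.002,"wz":0},{"gripper":1,"dx":-1.6,"dy":0.07,"dz":0.4,"wx":0,"wy":0.002,"wz":0},{"gripper":1,"dx":-2.2,"dy":0.07,"dz":0.38,"wx":0,"wy":0.002,"wz":0},{"gripper":1,"dx":-2.2,"dy":0.07,"dz":0.38,"wx":0,"wy":0.002,"wz":0}]'

```text
t: 18.0
tcp_pos: [0.4592, -0.1848, 0.0652]
ee_rot: [-0.01, -2.89, 0.0]
ft_force: [-4.6, -0.5, 3.4]
width: 0.0498
grasp_force: 63.1
```

```bash
python3 st.py -63.5 39; python3 nx.py "[(46,2,14),(54,1.5,14),(62,1.5,14),(70,1.5,14),(78,1.5,14)]"
```

```text
pitch 14.397429268281234 lip [-13.29428327  -0.1312139   57.18474753] d,h 38.514245216560106 3.6205208857548072 F [-4.64294482 -0.45677908  3.38373261] T [-0.16282096  0.76663571  0.01469263] 0.04982592707327686 63.14805507659912 18.0
(46, 2, 14) [-0.74  0.01  0.01] [-0.001 -0.007 -0.   ]
(54, 1.5, 14) [-1.53  0.01 -0.14] [-0.001 -0.007 -0.   ]
(62, 1.5, 14) [-2.3   0.01 -0.33] [-0.001 -0.007 -0.   ]
(70, 1.5, 14) [-3.08  0.01 -0.53] [-0.001 -0.007 -0.   ]
(78, 1.5, 14) [-3.85  0.01 -0.73] [-0.001 -0.007 -0.   ]
```

step_arm --plan '[{"gripper":1,"dx":-0.7,"dy":0,"dz":0,"wx":0,"wy":-0.005,"wz":0},{"gripper":1,"dx":-1.5,"dy":0,"dz":-0.15,"wx":0,"wy":-0.007,"wz":0},{"gripper":1,"dx":-2.3,"dy":0,"dz":-0.35,"wx":0,"wy":-0.007,"wz":0},{"gripper":1,"dx":-3.0,"dy":0,"dz":-0.53,"wx":0,"wy":-0.007,"wz":0},{"gripper":1,"dx":-3.0,"dy":0,"dz":-0.53,"wx":0,"wy":-0.007,"wz":0}]'

```text
t: 18.5
tcp_pos: [0.4899, -0.185, 0.0628]
ee_rot: [-0.01, -2.898, 0.0]
ft_force: [-5.3, 0.6, 4.1]
width: 0.0501
grasp_force: 63.2
```

```bash
python3 st.py -63.5 39; python3 nx.py "[(76,1.5,14),(82,1.5,13.5),(87,1.5,12),(89,1.5,10),(89,1,8),(88.5,1,5),(87.5,1,2.5),(87.5,.7,0)]"
```

```text
pitch 13.977713573678432 lip [17.35926465 -0.08410312 54.79440467] d,h 69.55878006225728 1.6111310753441686 F [-5.32483899  0.55139509  4.06233462] T [-0.0815181   0.80040614 -0.05951694] 0.05008728450226886 63.224698305130005 18.5
(76, 1.5, 14) [-0.63  0.01 -0.15] [-0.001  0.    -0.   ]
(82, 1.5, 13.5) [-1.18  0.01 -0.24] [-0.001 -0.008 -0.   ]
(87, 1.5, 12) [-1.56  0.01 -0.19] [-0.001 -0.035 -0.   ]
(89, 1.5, 10) [-1.63  0.01 -0.01] [-0.001 -0.069 -0.   ]
(89, 1, 8) [-1.53  0.01  0.27] [-0.001 -0.104 -0.   ]
(88.5, 1, 5) [-1.32  0.01  0.64] [-0.001 -0.157 -0.   ]
(87.5, 1, 2.5) [-1.11  0.01  0.97] [-0.001 -0.2   -0.   ]
(87.5, 0.7, 0) [-1.01  0.01  1.3 ] [-0.001 -0.244 -0.   ]
```

step_arm --plan '[{"gripper":1,"dx":-0.6,"dy":0,"dz":-0.15,"wx":0,"wy":0,"wz":0},{"gripper":1,"dx":-1.2,"dy":0,"dz":-0.24,"wx":0,"wy":-0.008,"wz":0},{"gripper":1,"dx":-1.56,"dy":0,"dz":-0.19,"wx":0,"wy":-0.035,"wz":0},{"gripper":1,"dx":-1.65,"dy":0,"dz":0,"wx":0,"wy":-0.07,"wz":0},{"gripper":1,"dx":-1.65,"dy":0,"dz":0,"wx":0,"wy":-0.07,"wz":0}]'

```text
t: 19.0
tcp_pos: [0.504, -0.185, 0.0581]
ee_rot: [-0.012, -2.966, -0.001]
ft_force: [-5.1, -0.6, 2.1]
width: 0.0497
grasp_force: 63.0
```

```bash
python3 st.py -63.5 39; python3 nx.py "[(89,1,8),(88.5,1,5),(88,1,2.5),(88,.5,0)]"
```

```text
pitch 10.064842853387763 lip [3.15186893e+01 2.04922654e-02 5.01379533e+01] d,h 87.22572128810796 0.6407151520849155 F [-5.14826132 -0.6075979   2.08601357] T [-0.06059323  0.91777703 -0.04212262] 0.049663654969933364 63.022109270095825 19.0
(89, 1, 8) [-0.03 -0.    0.16] [-0.    -0.036 -0.001]
(88.5, 1, 5) [ 0.2  -0.    0.52] [-0.    -0.088 -0.001]
(88, 1, 2.5) [ 0.39 -0.    0.82] [-0.    -0.132 -0.001]
(88, 0.5, 0) [ 0.51 -0.    1.17] [-0.    -0.176 -0.001]
```

step_arm --plan '[{"gripper":1,"dx":-0.1,"dy":0,"dz":0.1,"wx":0,"wy":-0.036,"wz":0},{"gripper":1,"dx":0.1,"dy":0,"dz":0.5,"wx":0,"wy":-0.088,"wz":0},{"gripper":1,"dx":0.2,"dy":0,"dz":0.65,"wx":0,"wy":-0.11,"wz":0},{"gripper":1,"dx":0.2,"dy":0,"dz":0.65,"wx":0,"wy":-0.11,"wz":0}]'

```text
t: 19.4
tcp_pos: [0.5, -0.1849, 0.0515]
ee_rot: [-0.013, -3.074, -0.001]
ft_force: [-4.3, -0.2, 0.3]
width: 0.0498
grasp_force: 62.9
```

```bash
python3 st.py -63.5 39; python3 nx.py "[(88,1,3),(88,1,1.5),(88,.5,0)]"
```

```text
pitch 3.8780107259524037 lip [27.48048757  0.13588433 43.52174677] d,h 88.19742898597883 0.3163880186438348 F [-4.31539493 -0.21312268  0.32321364] T [-0.07455151  1.28035761  0.01954216] 0.04983698066766389 62.941449880599976 19.4
(88, 1, 3) [ 0.08 -0.01  0.03] [ 0.    -0.015 -0.001]
(88, 1, 1.5) [ 0.18 -0.01  0.2 ] [ 0.    -0.042 -0.001]
(88, 0.5, 0) [ 0.27 -0.01  0.42] [ 0.    -0.068 -0.001]
```

step_arm --plan '[{"gripper":1,"dx":0.1,"dy":0,"dz":0.1,"wx":0,"wy":-0.025,"wz":0},{"gripper":1,"dx":0.2,"dy":0,"dz":0.25,"wx":0,"wy":-0.05,"wz":0},{"gripper":1,"dx":0.27,"dy":0,"dz":0.37,"wx":0,"wy":-0.068,"wz":0},{"gripper":1,"dx":0.27,"dy":0,"dz":0.37,"wx":0,"wy":-0.068,"wz":0}]'

```text
t: 19.8
tcp_pos: [0.497, -0.1848, 0.0477]
ee_rot: [-0.013, -3.141, -0.0]
ft_force: [-5.2, 0.7, -1.1]
width: 0.05
grasp_force: 62.9
```

```bash
python3 st.py -63.5 39
```

```text
pitch 0.05067423008891351 lip [24.48120076  0.17648868 39.70150519] d,h 87.9466830739586 0.6453590086612451 F [-5.16794531  0.70749318 -1.092887  ] T [-0.03014121  1.61495508 -0.07650994] 0.050044609239313836 62.94323801994324 19.8
```

step_arm --plan '[{"gripper":1,"dx":0.1,"dy":0,"dz":0.05,"wx":0,"wy":0,"wz":0},{"gripper":1,"dx":0.2,"dy":0,"dz":0.07,"wx":0,"wy":0,"wz":0},{"gripper":1,"dx":0.2,"dy":0,"dz":0.07,"wx":0,"wy":0,"wz":0}]'

```text
t: 20.1
tcp_pos: [0.4965, -0.1848, 0.0475]
ee_rot: [0.012, 3.14, -0.0]
ft_force: [-5.1, 0.4, 0.8]
width: 0.0498
grasp_force: 62.9
```

step_arm --plan '[{"gripper":0.3,"dx":0,"dy":0,"dz":0,"wx":0,"wy":0,"wz":0},{"gripper":-0.3,"dx":0,"dy":0,"dz":0,"wx":0,"wy":0,"wz":0},{"gripper":-1,"dx":0,"dy":0,"dz":0,"wx":0,"wy":0,"wz":0},{"gripper":-1,"dx":0,"dy":0,"dz":0,"wx":0,"wy":0,"wz":0},{"gripper":-1,"dx":0,"dy":0,"dz":-1,"wx":0,"wy":0,"wz":0}]'

```text
t: 20.6
tcp_pos: [0.4976, -0.1848, 0.0572]
ee_rot: [0.011, 3.139, -0.001]
ft_force: [0.2, -0.1, -0.1]
width: 0.0854
grasp_force: 0.0
```

step_arm --plan '[{"gripper":-1,"dx":0,"dy":0,"dz":-4,"wx":0,"wy":0,"wz":0},{"gripper":-1,"dx":0,"dy":0,"dz":-8,"wx":0,"wy":0,"wz":0},{"gripper":-1,"dx":1,"dy":4,"dz":-12,"wx":0,"wy":0,"wz":0},{"gripper":-1,"dx":2,"dy":8,"dz":-15,"wx":0,"wy":0,"wz":0},{"gripper":-1,"dx":2,"dy":12,"dz":-17,"wx":0,"wy":0,"wz":0}]'

```text
t: 21.1
tcp_pos: [0.4778, -0.0665, 0.2293]
ee_rot: [0.014, 3.134, -0.0]
ft_force: [1.3, 0.3, -1.0]
width: 0.0854
grasp_force: 0.0
```

step_arm --plan '[{"gripper":-1,"dx":0,"dy":2,"dz":0,"wx":0,"wy":0,"wz":0},{"gripper":-1,"dx":0,"dy":4,"dz":0,"wx":0,"wy":0,"wz":0},{"gripper":-1,"dx":0,"dy":4,"dz":0,"wx":0,"wy":0,"wz":0}]'

```text
t: 21.4
tcp_pos: [0.4787, -0.0254, 0.2275]
ee_rot: [0.006, 3.135, 0.001]
ft_force: [0.8, -0.7, 0.4]
width: 0.0854
grasp_force: 0.0
```

```bash
python3 - <<'E'
from h import *
from plant import bot
np.set_printoptions(precision=4,suppress=True)
s=snap(bot,"wrist","w9");print(s['t'],s['tcp_pos'],s['ee_rot'])
P=cloud(load("w9"));X,Y,Z=P[...,0],P[...,1],P[...,2]
q=P[(X>.465)&(X<.533)&(Y>-.214)&(Y<-.155)&(abs(Z-.074)<.004)]
A=np.c_[q[:,:2],np.ones(len(q))];print("front",len(q),np.percentile(q,[.5,50,99.5],axis=0),"slopes",np.linalg.lstsq(A,q[:,2],rcond=None)[0])
q=P[(X>.45)&(X<.62)&(Y>.12)&(Y<.26)&(abs(Z-.0685)<.005)];A=np.c_[q[:,:2],np.ones(len(q))]
print("rear",len(q),np.median(q[:,2]),cv2.minAreaRect((q[:,:2]*1000).astype(np.float32)),"slopes",np.linalg.lstsq(A,q[:,2],rcond=None)[0])
E
```

```text
21.4 [ 0.4787 -0.0254  0.2275] [0.0061 3.1354 0.0005]
front 3283 [[ 0.4727 -0.2103  0.0702]
 [ 0.501  -0.1826  0.0744]
 [ 0.5327 -0.1584  0.0764]] slopes [ 0.0043 -0.0149  0.0694]
rear 4217 0.0692170866848234 ((533.3107299804688, 189.86370849609375), (53.15864944458008, 85.66162109375), 87.44638061523438) slopes [0.0042 0.0295 0.0612]
```

View pics/w9.png

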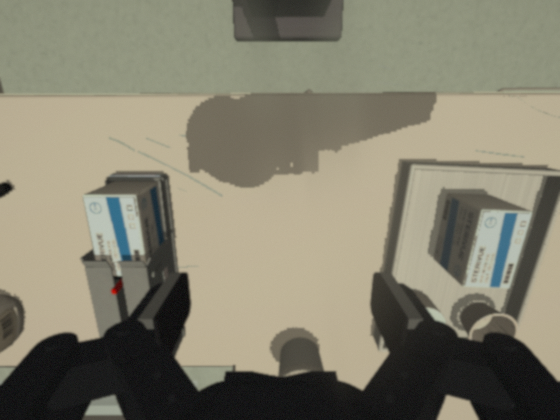

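The front carton is back at the lip (left, around (120,225)): its nose is at x 0.4727 and its top at 0.0744 m, the same as at the start. The rear carton stands level in the tray at (490,250), clear of the pot and roll.

```bash
python3 -c "
from plant import bot
print(bot.hand_in())"
```

```text
the job is handed in; nothing more can be done
None
```

The older carton is standing level in the free end of the tray, the newer one is back against the dispenser lip and level, and the job was handed in at about 21 s; the hand-in returned no verdict.

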